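# Lay out the watchmaker's bench around the movement holder

### The arm

A 6-joint arm with a two-finger parallel gripper is mounted at the origin on the work surface. World frame = base frame: x ahead of the robot, y to its left, z up, the work surface at z = 0. Lengths are in mm, angles in rad, forces in N, time in s.
With the tool pointing down it reaches from about 275 to 750 mm from the base axis. Payload 10.2 kg.
Tool frame: the origin (TCP) lies midway between the tips of the shut fingers; the grasp point (between the pads) lies 19 mm behind it; x points along the fingers, y is the direction in which the jaws open and shut, and the axes are right-handed (so a half turn about x gives the same grasp; the last joint's range is limited). The gripper opens to 88 mm and grips with 3 to 60 N. Pads are 18 mm wide; open, the fingers measure 123 mm over their backs; the gripper's body (75 mm by 187 mm) begins 45 mm behind the grasp point.
Start: joints at [-0.223, 0.313, 1.498, -0, 1.331, -0.223], TCP at [525.006, -0.014, 238.72] pointing down, gripper open.
Joint ranges: [-2.94, 2.94], [-0.97, 2.17], [0.19, 2.56], [-1.23, 4.37], [0.02, 3.11], [-2.88, 2.88]. Speed limits (rad/s): [2.39, 2.39, 3.01, 3.14, 3.14, 3.14].

### API

Orientations are given as a unit quaternion [w, x, y, z].
In Python, from station import bot gives the robot as it stands. The module is installed in compiled form; this text tells all that it offers.
- The arm moves only by the tool send_rows, never from a script. Its argument "moves" is a list of rows, each an object of numbers: "ax", "ay", "az": the turn, a rotation vector about the tool's x, y, z in degrees; "tx", "ty", "tz": the shift along the tool's x, y, z in mm; "gripper": the opening, from -1 (shut) to 1 (fully open), so that 0 is half open. A call has 1 to 8 rows; each row shifts and turns the commanded pose from where the row before left it, along the tool's axes as they then stand; what a row does not reach is not made up. A row lasts 1/10 s, in which the tool goes at most 50 mm and 8.59 degrees, less where a joint would pass 70% of its speed; a pose out of reach is approached as far as the arm can. A call with a gripper value outside its range is refused whole. The fingers move at their own pace and stop on an object; "squeeze" is the grip in N (left out, the last holds). Time passes only in rows, so rows that do not move let the fingers close. It gives the time, the measured TCP pose, the force and the opening at its end, in the units of the state.
- bot.get_state(): the state, without advancing time (a new reading comes with each control period).
- bot.capture(name): name is "scene" or "side" or "wrist"; returns a dict with "frame" (420x560x3 uint8, red, green, blue), "fovy" (degrees; the focal length in pixels is half the picture's height over the tangent of half this angle, whatever the lens; pixels are square), "cx", "cy" (the principal point, pixels), "rvec" (rotation vector, rad) and "tvec" (3), from world to camera coordinates, as OpenCV has them. Camera axes: x right, y down, z forward; pixel columns grow to the right and rows downward; lengths in mm; the calibration is good to about 2 mm. A picture is of the moment at which its call begins. There is no depth.
- bot.close_job(): hands the job in, once; it reports no verdict.
The state is a dict: "time_s": time; "joints": joint angles; "joint_vel": joint speeds; "joint_efforts": joint torques, N m; "ee_pos": TCP position; "ee_rot": TCP orientation; "ft_force": force on the tool from outside, world axes, zero at the start; "moment": the same for the moment, N m; "finger_gap": opening from 0.0 (shut) to 1.0 (fully open).
Only numpy, scipy, OpenCV 4.12 (cv2) and the standard library are available. Lean on these libraries where they do the work, as an engineer would, in place of code of your own. Each camera call takes 0.05 s, during which the arm holds its last target.

### The job

Lay the brass case ring flat on top of the movement holder, centred around the blue movement, and set the blue dust cover over it so that it sits centred and flat on the holder with the ring inside. Stand the violet loupe upright midway between the holder and the screwdriver stand, and the red-lidded screw pot upright directly behind the loupe (on the side away from the robot, square to the line from holder to stand) with a gap of about 25 mm between the two. Set everything down gently without dropping it, let go, and leave the green-lidded pot, the steel ring, the watch and the tweezers where they are.

Things in the scene. Friction and masses are not known exactly. Their poses are not given: they have to be found in the camera images.
- holder: Movement holder: flat round disc, 96 mm across and 18 mm high, black below, pale bare aluminium on top, with a blue watch movement 24 mm across let in flush at the centre of its flat top. Origin: centre of its underside, on the bench. Its y axis lies along the straight line through holder and screwdriver stand, its x axis points away from the robot, square to that line (yaw within 7 degrees). Fixed to the bench.
- stand: Screwdriver stand: round, 84 mm across, beige and grey, 28 mm high, with six thin upright screwdrivers with coloured ends, the highest reaching 100 mm above the bench, all within 30 mm of its centre. Origin: centre of its underside, on the bench. It stands 240 mm from the holder, centre to centre, to the holder's left or right. Fixed to the bench.
- case_ring: Brass (gold-coloured) watch case ring lying flat, to be moved: 42 mm outside, 32 mm inside, 12 mm high, with a small red crown, 6 mm thick, that sticks 3 mm out of its side along its own +x. Origin: its centre, at its underside. 35 g.
- dust_cover: Dust cover, to be moved: upside-down round blue opaque cap, 68 mm outside, 62 mm inside, 18 mm high with a hollow 14 mm deep, open below; on top a white upright knob 18 mm in diameter, from 18 to 34 mm above the rim. Lift it by the knob. Origin: centre of the open lower rim. About 60 g.
- loupe: Watchmaker's loupe (eyeglass), to be moved: violet, standing upright, 36 mm high, foot flange 38 mm across tapering within 10 mm to a straight barrel 28 mm in diameter, dark lens on top. Origin: centre of its underside. About 30 g.
- red_pot: Screw pot with a red lid, to be moved: closed round pot standing upright, 32 mm high; white body 34 mm in diameter up to 22 mm, red lid 36 mm in diameter above. Origin: centre of its underside. About 50 g.
- green_pot: Bystander, leave alone: same pot as the red-lidded one, but with a green lid. Loose. Origin: centre of its underside.
- spare_ring: Bystander, leave alone: steel (silver-coloured) ring of the same size as the brass one, with a black crown. Loose. Origin: its centre, at its underside.
- watch: Bystander, leave alone: wristwatch lying flat and open, case 40 mm across and 11 mm high with a white face, grey strap, 170 mm long in all along its x axis. Loose. Origin: underside of the case's centre.
- tweezers: Bystander, leave alone: gold-coloured tweezers lying flat along their x axis, about 120 mm long, 15 mm wide, 8 mm high. Loose. Origin: middle, at the bench.
There are look-alikes about, which are no part of the job. Leave any brown look-alike of the red_pot alone.

How it is judged (in metres and radians):
At the end, for the whole second after the job is handed in: Ring flat on the holder, within 8 mm of its centre; cover flat on the holder over it, within 10 mm; loupe upright on the bench within 15 mm of midway between holder and stand; red pot upright behind it, 62 mm centre to centre within 15 mm, 20 mm sideways; all released, at rest (angle between each of case_ring, dust_cover, loupe, red_pot's own z axis and vertical below 0.08 rad and linear speed of each of case_ring, dust_cover, loupe, red_pot below 0.02 m/s and angular speed of each of case_ring, dust_cover, loupe, red_pot below 0.3 rad/s and horizontal distance between case_ring and holder below 0.008 m and z of case_ring in the frame of holder between 0.016 and 0.0205 m and horizontal distance between dust_cover and holder below 0.01 m and z of dust_cover in the frame of holder between 0.016 and 0.0205 m and x of loupe in the frame of holder between -0.015 and 0.015 m and horizontal distance between loupe and holder below 0.135 m and horizontal distance between loupe and stand below 0.135 m and height (world z) of each of loupe, red_pot below 0.004 m and horizontal distance between red_pot and loupe between 0.047 and 0.077 m and x of red_pot in the frame of holder above 0.035 m and (y of red_pot in the frame of holder between 0.1 and 0.14 m or y of red_pot in the frame of holder between -0.14 and -0.1 m)); the robot touches nothing.
It fails at once if the green-lidded pot, the steel ring, the watch or the tweezers is moved more than 20 mm (distance of any of green_pot, spare_ring, watch, tweezers from where it was at the start of the episode above 0.02 m).
It fails at once if the brass ring is dropped or flung (moves faster than 0.6 m/s with no finger on it, a fall of about 18 mm) (linear speed of case_ring above 0.6 m/s and contact force between the fingers and case_ring below 0.05 N).
It fails at once if the dust cover is dropped or flung (moves faster than 0.6 m/s with no finger on it, a fall of about 18 mm) (linear speed of dust_cover above 0.6 m/s and contact force between the fingers and dust_cover below 0.05 N).
It fails at once if the loupe is dropped or flung (moves faster than 0.6 m/s with no finger on it, a fall of about 18 mm) (linear speed of loupe above 0.6 m/s and contact force between the fingers and loupe below 0.05 N).
It fails at once if the red-lidded pot is dropped or flung (moves faster than 0.6 m/s with no finger on it, a fall of about 18 mm) (linear speed of red_pot above 0.6 m/s and contact force between the fingers and red_pot below 0.05 N).
It also fails if it takes over 96 s, if anything falls off the work surface, if the arm or the gripper's body presses on something with over 40 N, if the wrist force passes 120 N, or if a joint passes its speed limit or range.

## Working session

There is one attempt and no reset: what is moved stays moved. The work goes in short steps, Python scripts to look and compute and a tool call to move; the robot and the scene stay as the last step left them, time stands still between calls to the robot, and variables do not carry over. Pictures are saved under pics/ and viewed, and the job is handed in when it is done.

Besides the shell and the picture viewer there is one more tool, called after "Request:" in YAML: its name, and indented under it one key for each argument. send_rows: Moves the arm, as the interface text tells. Its arguments: {"type":"object","properties":{"moves":{"type":"array"},"squeeze":{"type":"number"}},"required":["moves"]}

```bash
mkdir -p pics; cat > h.py <<'E'
import numpy as np, cv2
from station import bot
def cap(n,save=None):
    c=bot.capture(n)
    if save: cv2.imwrite('pics/'+save+'.png',c['frame'][:,:,::-1])
    return c
def cam(c):
    f=c['frame'].shape[0]/2/np.tan(np.radians(c['fovy'])/2)
    R,_=cv2.Rodrigues(np.array(c['rvec'],float)); t=np.array(c['tvec'],float).ravel()
    return f,R,t
def ray(c,u,v,z):
    f,R,t=cam(c); d=R.T@np.array([(u-c['cx'])/f,(v-c['cy'])/f,1]); o=-R.T@t
    return o+d*(z-o[2])/d[2]
def proj(c,p):
    f,R,t=cam(c); q=R@np.array(p,float)+t
    return f*q[0]/q[2]+c['cx'],f*q[1]/q[2]+c['cy']
E
python3 - <<'E'
from h import *
for n in ['scene','side','wrist']:
    c=cap(n,n+'0'); f,R,t=cam(c); print(n,f,c['cx'],c['cy'],-R.T@t,R[2], {k:v for k,v in c.items() if k not in('frame',)})
s=bot.get_state(); print(s)
E
```

```text
scene 435.8502646846703 278.4884863159457 215.0999766414754 [ 951.94121002 -680.24149577  857.4973338 ] [-0.31680326  0.60078965 -0.73395334] {'fovy': 51.451101083870945, 'cx': 278.4884863159457, 'cy': 215.0999766414754, 'rvec': array([ 2.34062334,  0.56471315, -0.23198045]), 'tvec': array([-526.89818019, -178.91439236, 1339.62315048])}
side 505.92520012596697 270.6222789032547 211.4140900734074 [  84.60974052 -507.44535845  879.3010016 ] [ 0.45121084  0.43289563 -0.78039103] {'fovy': 45.08483003854296, 'cx': 270.6222789032547, 'cy': 211.4140900734074, 'rvec': array([ 2.30742966, -0.96174808,  0.35093455]), 'tvec': array([-429.96010487,  316.34413885,  867.6926561 ])}
wrist 354.57484794166 279.69595843448263 207.34379337024495 [524.67728728  73.98282812 384.47536825] [-2.95806246e-04 -2.83949074e-01 -9.58839317e-01] {'fovy': 61.273005331059295, 'cx': 279.69595843448263, 'cy': 207.34379337024495, 'rvec': array([-2.85368242e+00, -3.92390702e-04,  4.87817480e-04]), 'tvec': array([-524.54982073,  -38.40053118,  389.81265784])}
{'time_s': 0.15, 'joints': array([-2.23406514e-01,  3.13300335e-01,  1.49820744e+00,  5.06518981e-06,
        1.33099395e+00, -2.23401138e-01]), 'joint_vel': array([ 0.00148406, -0.00128343, -0.00315323,  0.00107353,  0.00198523,
       -0.00025293]), 'joint_efforts': array([ 1.56247002e-03, -4.02303922e+01, -2.52316958e+01,  6.93405792e-02,
        3.44249513e-02, -9.17278635e-05]), 'ee_pos': array([5.24833965e+02, 2.33879282e-02, 2.38324107e+02]), 'ee_rot': array([ 0.4997254 ,  0.4998318 ,  0.5002712 , -0.50017139]), 'ft_force': array([ 0.54536786, -0.5328142 ,  0.25665574]), 'moment': array([-0.00304572, -0.04729178, -0.00597597]), 'finger_gap': 0.9968856995626482}
```

View pics/scene0.png

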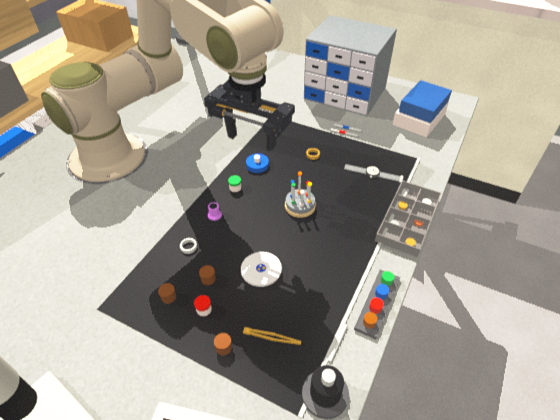

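View pics/side0.png

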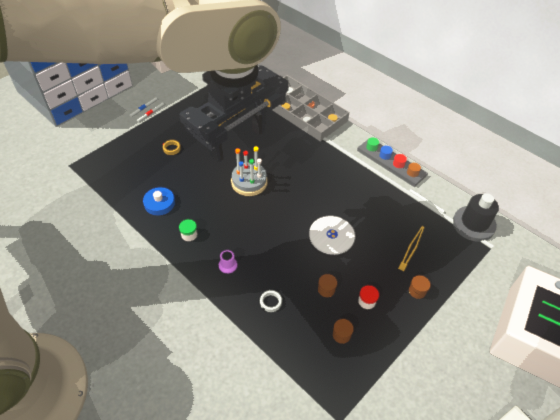

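View pics/wrist0.png

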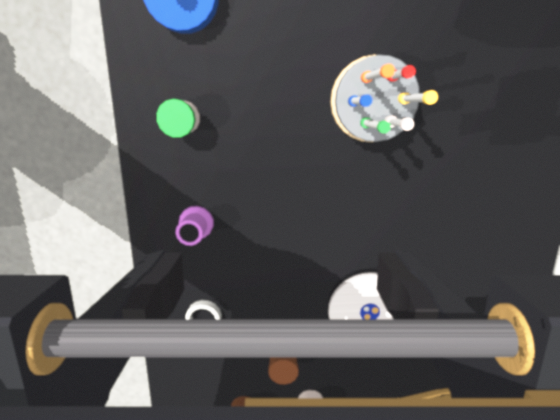

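The scene camera shows:
- brass ring (313,153), dust cover (257,163), loupe (215,211), holder (261,268), stand (300,203)
- red pot (203,305). It is the only one with a red lid and a white body. The brown look-alikes are at (207,274), (167,293) and (223,344).

Next I'll measure these.

```bash
cat > m.py <<'E'
from h import *
def blob(c,box,lo,hi):
    x0,y0,x1,y1=box; hsv=cv2.cvtColor(c['frame'],cv2.COLOR_RGB2HSV)
    m=cv2.inRange(hsv,np.array(lo),np.array(hi)); k=np.zeros_like(m); k[y0:y1,x0:x1]=m[y0:y1,x0:x1]
    n,l,s,ce=cv2.connectedComponentsWithStats(k); 
    i=1+np.argmax(s[1:,4]); return l==i, s[i]
def hullc(mask):
    cs,_=cv2.findContours(mask.astype(np.uint8),cv2.RETR_EXTERNAL,cv2.CHAIN_APPROX_NONE)
    h=cv2.convexHull(max(cs,key=cv2.contourArea)); return h[:,0,:].astype(float)
def circ(c,mask,z):
    """min enclosing circle of hull cast on plane z"""
    h=hullc(mask); P=np.array([ray(c,u,v,z)[:2] for u,v in h],np.float32)
    (x,y),r=cv2.minEnclosingCircle(P); return x,y,2*r
E
python3 - <<'E'
from m import *
sc=cap('scene'); si=cap('side')
T={'brass':((15,90,90),(32,255,255),6,(295,140,330,165),(155,135,190,160)),
'cover':((100,120,60),(125,255,255),9,(238,148,278,178),(138,180,180,218)),
'knob':((0,0,150),(180,70,255),34,(248,150,268,168),(146,185,168,205)),
'loupe':((130,60,60),(160,255,255),18,(200,195,230,225),(210,240,245,280)),
'red':((0,150,100),(6,255,255),27,(190,290,216,320),(355,280,385,310)),
'green':((50,120,60),(80,255,255),27,(225,172,245,190),(175,215,200,245)),
'holder':((0,0,110),(180,80,255),18,(235,245,290,292),(300,210,360,260)),
'spare':((0,0,90),(180,80,255),6,(175,232,202,258),(255,285,285,315)),
}
for k,(lo,hi,z,b1,b2) in T.items():
    for n,c,b in(('scene',sc,b1),('side',si,b2)):
        try:
            m,s=blob(c,b,lo,hi); h=hullc(m); M=cv2.moments(h.astype(np.float32).reshape(-1,1,2)); u,v=M['m10']/M['m00'],M['m01']/M['m00']
            print(k,n,s[:5],np.round([u,v],1),'centroid@z',np.round(ray(c,u,v,z)[:2],1),'circ',np.round(circ(c,m,z),1))
        except Exception as e: print(k,n,e)
a=np.hstack([cv2.resize(sc['frame'][280:330,180:245],None,fx=6,fy=6),cv2.resize(si['frame'][270:320,340:405],None,fx=6,fy=6)])
cv2.imwrite('pics/red.png',a[:,:,::-1])
a=np.hstack([cv2.resize(sc['frame'][135:185,240:330],None,fx=4,fy=4),cv2.resize(si['frame'][130:220,135:195],None,fx=4,fy=4)[:200]])
cv2.imwrite('pics/brass.png',a[:,:,::-1])
E
```

```text
brass scene [306 148  14  12 130] [312.5 153.3] centroid@z [559.  292.9] circ [559.9 293.6  58. ]
brass side [162 139  18  16 191] [170.8 146.7] centroid@z [561.3 293.5] circ [563.4 292.5  55. ]
cover scene [246 153  23  20 334] [257.  162.6] centroid@z [430.4 175. ] circ [431.5 177.   91.4]
cover side [143 187  32  29 659] [158.6 200.7] centroid@z [432.5 174. ] circ [433.9 174.2  84.4]
knob scene [254 154   6   9  46] [256.6 157.9] centroid@z [434.3 167.9] circ [434.3 167.5  37.8]
knob side [153 191   9  10  73] [157.1 195.4] centroid@z [429.4 168.8] circ [430.  168.   29.6]
loupe scene [207 201  15  20 211] [213.6 211.2] centroid@z [429.8 -58.3] circ [431.7 -53.9  71.1]
loupe side [218 249  20  25 335] [227.2 261.6] centroid@z [428.2 -58.8] circ [430.  -58.1  58.6]
red scene [194 295  17  16 223] [201.9 302.4] centroid@z [ 563.2 -308.2] circ [ 562.5 -308.6   41. ]
red side [360 285  19  19 285] [368.9 293.9] centroid@z [ 566.2 -309.5] circ [ 566.7 -309.6   40.5]
green scene [228 175  13  11 115] [234. 180.] centroid@z [420.6  62.3] circ [420.5  62.7  43.5]
green side [179 219  18  16 230] [187.4 226.4] centroid@z [424.8  60.9] circ [425.   60.9  41.4]
holder scene [ 241  251   41   36 1137] [260.9 268.5] centroid@z [ 631.3 -164.3] circ [ 630.7 -162.6  103.1]
holder side [ 309  215   46   40 1365] [331.5 234.5] centroid@z [ 628.8 -164.2] circ [ 629.9 -163.2  102.5]
spare scene [179 236  19  18 223] [187.7 244.5] centroid@z [ 427.1 -175.7] circ [ 424.1 -176.7   60.5]
spare side [259 290  23  22 286] [270.2 300.5] centroid@z [ 431.3 -177.7] circ [ 431.6 -177.9   48.4]
```

```bash
python3 - <<'E'
import cv2,numpy as np
a=cv2.imread('pics/red.png')
b=cv2.resize(cv2.imread('pics/scene0.png')[180:225,270:330],None,fx=6,fy=6)
d=cv2.resize(cv2.imread('pics/brass.png'),(600,200))
o=np.zeros((500,780,3),np.uint8); o[:300]=a[:,:780] if a.shape[1]>=780 else 0
o[300:500,:600]=d
cv2.imwrite('pics/c1.png',o)
E
```

```text
(no output)
```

View pics/c1.png

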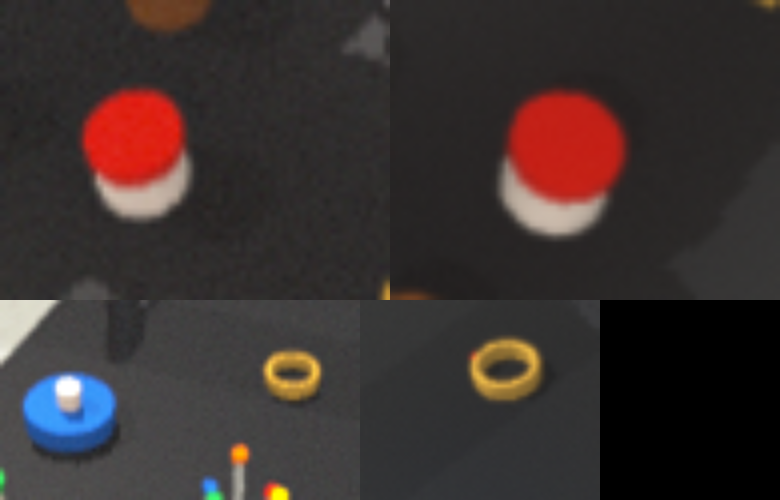

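```bash
python3 - <<'E'
from m import *
from scipy.spatial.transform import Rotation as Ro
q=bot.get_state()['ee_rot']; print(np.round(Ro.from_quat(q,scalar_first=True).as_matrix(),3))
sc=cap('scene'); si=cap('side'); w=cap('wrist')
# stand: grey top disc z=28 wrist
m,s=blob(w,(325,45,430,150),(0,0,110),(180,80,255)); print(s,circ(w,m,28))
for n,c,b in(('scene',sc,(280,175,325,220)),('side',si,(225,145,275,200))):
    m,s=blob(c,b,(0,0,110),(180,120,255)); h=hullc(m); print(n,s,circ(c,m,28))
# holder movement
for n,c,b in(('scene',sc,(252,258,272,278)),('side',si,(322,225,343,243)),('wrist',w,(355,300,385,325))):
    m,s=blob(c,b,(105,80,30),(140,255,255)); h=hullc(m); print('mov',n,s,np.round(circ(c,m,18),1))
for n,c,ps in (('scene',sc,[(207,274),(167,293),(223,344)]),('side',si,[(327,285),(343,331),(419,287)])):
    for p in ps: print('brown',n,np.round(ray(c,*p,15),0))
print('tweez',[np.round(ray(si,*p,5),0) for p in [(421,230),(402,268)]])
print('cab',[np.round(ray(sc,*p,0),0) for p in [(308,90),(350,108),(345,130)]])
# loupe wrist: base & top
for n,b,lo,hi,z in(('green',(150,90,205,145),(50,120,60),(80,255,255),32),('loupe',(165,195,220,255),(130,40,60),(165,255,255),36)):
    m,s=blob(w,b,lo,hi); print(n,s,np.round(circ(w,m,z),1))
E
```

```text
[[-0.001  1.     0.   ]
 [ 0.     0.    -1.   ]
 [-1.    -0.001 -0.   ]]
[ 329   54   94   88 5524] (616.8197021484375, 73.91857147216797, 90.63689422607422)
scene [284 176  32  42 763] (609.80517578125, 87.4268569946289, 157.67881774902344)
side [ 230  152   37   44 1020] (623.684814453125, 79.3046875, 137.0890655517578)
mov scene [256 264  10   8  34] [ 629.3 -161.4   22.6]
mov side [327 230  11   8  44] [ 631.1 -163.3   22.1]
mov wrist [360 304  19  16 134] [ 631.  -163.6   23.1]
brown scene [ 525. -234.   15.]
brown scene [ 473. -318.   15.]
brown scene [ 653. -366.   15.]
brown side [ 531. -236.   15.]
brown side [ 477. -320.   15.]
brown side [ 655. -367.   15.]
tweez [array([ 783., -288.,    5.]), array([ 674., -316.,    5.])]
cab [array([393., 623.,   0.]), array([571., 582.,   0.]), array([602., 456.,  -0.])]
green [157  99  37  38 464] [423.5  59.4  36.1]
loupe [ 174  205   40   42 1079] [434.7 -49.9  49.1]
```

```bash
python3 - <<'E'
from m import *
si=cap('side')
cr=si['frame'][130:165,150:192]; cv2.imwrite('pics/br2.png',cv2.resize(cr,None,fx=14,fy=14,interpolation=cv2.INTER_NEAREST)[:,:,::-1])
hsv=cv2.cvtColor(cr,cv2.COLOR_RGB2HSV)
ys,xs=np.where(((hsv[:,:,0]<11)|(hsv[:,:,0]>170))&(hsv[:,:,1]>90)&(hsv[:,:,2]>40))
for x,y in zip(xs,ys): print(x+150,y+130,hsv[y,x],np.round(ray(si,x+150,y+130,6)[:2]))
E
```

```text
163 142 [ 4 99 80] [558. 320.]
162 143 [ 3 97 79] [554. 319.]
163 143 [  8 177 164] [556. 317.]
162 144 [  7 144 117] [552. 316.]
```

View pics/br2.png

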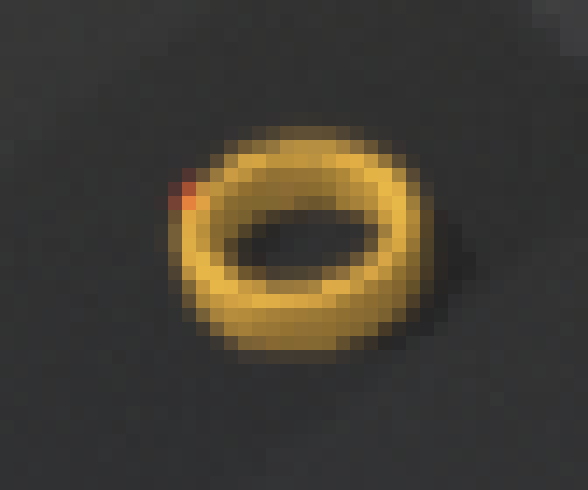

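Request:
send_rows:
  moves:
    - {"tz":-45,"ty":5,"gripper":1}
    - {"tz":-49,"ty":6}
    - {"tz":-49,"ty":6}
    - {"tz":-49,"ty":6}
    - {"tz":-49,"ty":6}
    - {"tz":-49,"ty":6,"tx":30}
    - {"tz":-3,"tx":30}
    - {}

```text
schema error: expected keys ax, ay, az, tx, ty, tz, gripper
```

```bash
python3 - <<'E'
from m import *
w=cap('wrist','w1'); s=bot.get_state(); print(s['time_s'],s['ee_pos'],s['ee_rot'])
m,st=blob(w,(100,0,460,300),(15,90,90),(32,255,255)); print(st,[np.round(circ(w,m,z),1) for z in (0,6,12)])
E
```

```text
0.5 [ 5.24984517e+02 -1.01658064e-02  2.38703149e+02] [ 0.49998023  0.50000406  0.50000967 -0.50000603]
[421  89  17  16 161] [array([679.8,  79.6,  17.7]), array([677.4,  79.5,  17.5]), array([674.9,  79.4,  17.2])]
```

View pics/w1.png

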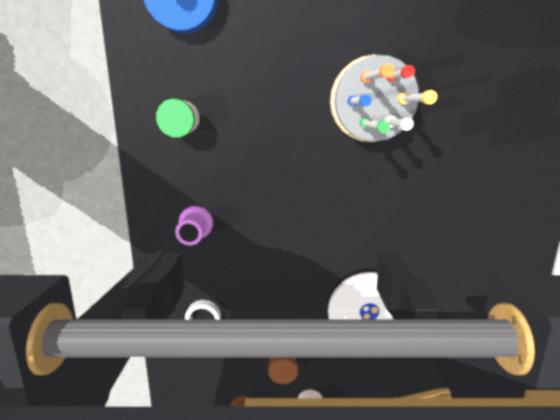

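The call was refused because every row needs all seven keys, and the arm did not move. I'll resend the move in full.

Request:
send_rows:
  moves:
    - {"ax":0,"ay":0,"az":0,"tx":0,"ty":5,"tz":-45,"gripper":1}
    - {"ax":0,"ay":0,"az":0,"tx":0,"ty":6,"tz":-49,"gripper":1}
    - {"ax":0,"ay":0,"az":0,"tx":0,"ty":6,"tz":-49,"gripper":1}
    - {"ax":0,"ay":0,"az":0,"tx":0,"ty":6,"tz":-49,"gripper":1}
    - {"ax":0,"ay":0,"az":0,"tx":0,"ty":6,"tz":-49,"gripper":1}
    - {"ax":0,"ay":0,"az":0,"tx":20,"ty":6,"tz":-45,"gripper":1}
    - {"ax":0,"ay":0,"az":0,"tx":30,"ty":0,"tz":-7,"gripper":1}
    - {"ax":0,"ay":0,"az":0,"tx":10,"ty":0,"tz":0,"gripper":1}

```text
time_s: 1.3
ee_pos: [558.6, 294.1, 175.4]
ee_rot: [0.5, 0.498, 0.501, -0.501]
ft_force: [-1.0, -0.8, 0.0]
finger_gap: 1.0
```

```bash
python3 - <<'E'
from m import *
w=cap('wrist','w1'); s=bot.get_state(); print(s['time_s'],s['ee_pos'],s['ee_rot'])
m,st=blob(w,(100,0,460,300),(15,90,90),(32,255,255)); print(st,[np.round(circ(w,m,z),1) for z in (0,6,12)])
E
```

```text
1.35 [558.80189761 292.79007988 175.33423496] [-0.49934934 -0.49804731 -0.5010434   0.50155222]
[ 259  166   48   49 1105] [array([560. , 288.9,  46.6]), array([560. , 290.4,  45.7]), array([560. , 291.8,  44.8])]
```

View pics/w1.png

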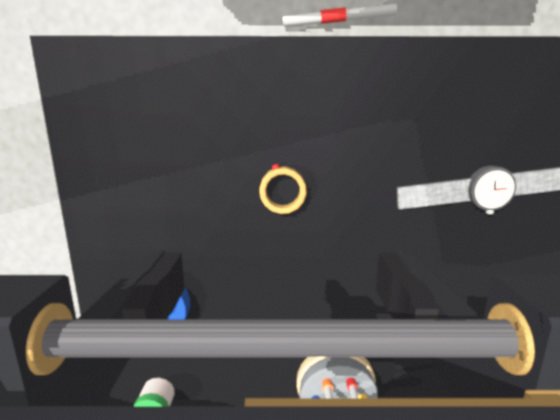

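The brass ring lies at (283,190) in the wrist picture, almost straight below, with its crown at +y, clear of the jaws.

Request:
send_rows:
  moves:
    - {"ax":0,"ay":0,"az":0,"tx":40,"ty":1,"tz":2,"gripper":1}
    - {"ax":0,"ay":0,"az":0,"tx":40,"ty":0,"tz":0,"gripper":1}
    - {"ax":0,"ay":0,"az":0,"tx":40,"ty":0,"tz":0,"gripper":1}
    - {"ax":0,"ay":0,"az":0,"tx":25,"ty":0,"tz":0,"gripper":1}
    - {"ax":0,"ay":0,"az":0,"tx":10,"ty":0,"tz":0,"gripper":1}
    - {"ax":0,"ay":0,"az":0,"tx":5,"ty":0,"tz":0,"gripper":1}
    - {"ax":0,"ay":0,"az":0,"tx":0,"ty":0,"tz":0,"gripper":1}
    - {"ax":0,"ay":0,"az":0,"tx":0,"ty":0,"tz":0,"gripper":1}

```text
time_s: 2.15
ee_pos: [561.9, 291.1, 20.4]
ee_rot: [0.5, 0.501, 0.499, -0.499]
ft_force: [0.2, -1.3, 0.2]
finger_gap: 0.997
```

Request:
send_rows:
  moves:
    - {"ax":0,"ay":0,"az":0,"tx":10,"ty":0,"tz":0,"gripper":1}
    - {"ax":0,"ay":0,"az":0,"tx":6,"ty":0,"tz":0,"gripper":0.3}
    - {"ax":0,"ay":0,"az":0,"tx":0,"ty":0,"tz":0,"gripper":-0.3}
    - {"ax":0,"ay":0,"az":0,"tx":0,"ty":0,"tz":0,"gripper":-0.3}
    - {"ax":0,"ay":0,"az":0,"tx":0,"ty":0,"tz":0,"gripper":-0.3}
    - {"ax":0,"ay":0,"az":0,"tx":0,"ty":0,"tz":0,"gripper":-0.3}
    - {"ax":0,"ay":0,"az":0,"tx":0,"ty":0,"tz":0,"gripper":-0.3}
    - {"ax":0,"ay":0,"az":0,"tx":0,"ty":0,"tz":0,"gripper":-0.3}
  squeeze: 15

```text
time_s: 2.95
ee_pos: [561.1, 291.0, 2.9]
ee_rot: [0.5, 0.5, 0.5, -0.5]
ft_force: [-0.5, -0.1, 0.2]
finger_gap: 0.461
```

Request:
send_rows:
  moves:
    - {"ax":0,"ay":0,"az":0,"tx":-5,"ty":0,"tz":0,"gripper":-0.3}
    - {"ax":0,"ay":0,"az":0,"tx":-20,"ty":0,"tz":0,"gripper":-0.3}
    - {"ax":0,"ay":0,"az":0,"tx":-40,"ty":0,"tz":0,"gripper":-0.3}
    - {"ax":0,"ay":0,"az":0,"tx":-40,"ty":0,"tz":0,"gripper":-0.3}
    - {"ax":0,"ay":0,"az":0,"tx":-40,"ty":0,"tz":0,"gripper":-0.3}
    - {"ax":0,"ay":0,"az":0,"tx":-40,"ty":0,"tz":0,"gripper":-0.3}
    - {"ax":0,"ay":0,"az":0,"tx":0,"ty":0,"tz":0,"gripper":-0.3}
    - {"ax":0,"ay":0,"az":0,"tx":0,"ty":0,"tz":0,"gripper":-0.3}

```text
time_s: 3.75
ee_pos: [561.0, 291.0, 188.2]
ee_rot: [0.5, 0.5, 0.5, -0.5]
ft_force: [-1.4, 0.7, -1.7]
finger_gap: 0.462
```

```bash
python3 - <<'E'
from m import *
w=cap('wrist','w2'); s=bot.get_state(); print(s['time_s'],s['ee_pos'],s['finger_gap'])
E
```

```text
3.8 [560.58060182 290.82159667 186.84367789] 0.4603993894108303
```

View pics/w2.png

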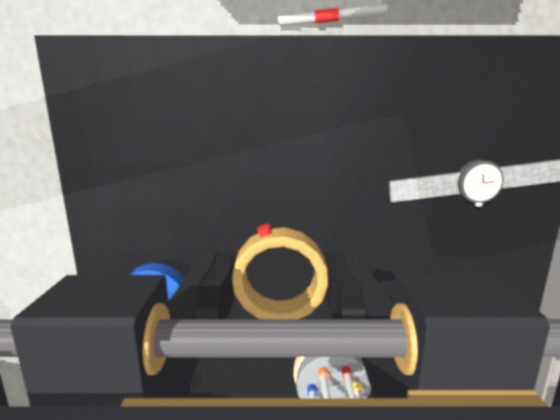

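```bash
python3 - <<'E'
from m import *
w=cap('wrist'); s=bot.get_state()
m,st=blob(w,(200,200,360,321),(12,90,60),(32,255,255)); print(st)
print(s['ee_pos'],ray(w,280,st[1]+0,196), ray(w,280,274,190))
print(np.round(ray(w,232,275,196)),np.round(ray(w,328,275,196)), proj(w,s['ee_pos']))
E
```

```text
[ 231  227   98   93 4463]
[560.41516947 290.78507698 186.23851444] [560.53866654 315.79455413 196.        ] [560.55045809 291.42727779 190.        ]
[540. 294. 196.] [581. 294. 196.] (np.float64(279.7018873405037), np.float64(271.44264200835806))
```

Request:
send_rows:
  moves:
    - {"ax":0,"ay":0,"az":0,"tx":0,"ty":5,"tz":30,"gripper":-0.3}
    - {"ax":0,"ay":0,"az":0,"tx":0,"ty":7,"tz":45,"gripper":-0.3}
    - {"ax":0,"ay":0,"az":0,"tx":0,"ty":7,"tz":45,"gripper":-0.3}
    - {"ax":0,"ay":0,"az":0,"tx":0,"ty":7,"tz":45,"gripper":-0.3}
    - {"ax":0,"ay":0,"az":0,"tx":0,"ty":7,"tz":45,"gripper":-0.3}
    - {"ax":0,"ay":0,"az":0,"tx":0,"ty":7,"tz":45,"gripper":-0.3}
    - {"ax":0,"ay":0,"az":0,"tx":0,"ty":7,"tz":45,"gripper":-0.3}
    - {"ax":0,"ay":0,"az":0,"tx":0,"ty":7,"tz":45,"gripper":-0.3}

```text
time_s: 4.65
ee_pos: [614.5, -55.8, 186.2]
ee_rot: [0.499, 0.5, 0.501, -0.5]
ft_force: [0.1, 0.9, -0.7]
finger_gap: 0.462
```

Request:
send_rows:
  moves:
    - {"ax":0,"ay":0,"az":0,"tx":0,"ty":8,"tz":45,"gripper":-0.3}
    - {"ax":0,"ay":0,"az":0,"tx":0,"ty":7,"tz":40,"gripper":-0.3}
    - {"ax":0,"ay":0,"az":0,"tx":0,"ty":1,"tz":20,"gripper":-0.3}
    - {"ax":0,"ay":0,"az":0,"tx":0,"ty":0,"tz":4,"gripper":-0.3}
    - {"ax":0,"ay":0,"az":0,"tx":0,"ty":0,"tz":0,"gripper":-0.3}
    - {"ax":0,"ay":0,"az":0,"tx":0,"ty":0,"tz":0,"gripper":-0.3}

```text
time_s: 5.25
ee_pos: [631.0, -161.2, 187.6]
ee_rot: [0.5, 0.5, 0.501, -0.5]
ft_force: [0.0, -0.1, -0.1]
finger_gap: 0.461
```

```bash
python3 - <<'E'
from m import *
w=cap('wrist','w3'); s=bot.get_state(); print(s['time_s'],s['ee_pos'],s['finger_gap'])
E
```

```text
5.3 [ 631.04680521 -161.19710031  187.76642024] 0.46502443273922556
```

View pics/w3.png

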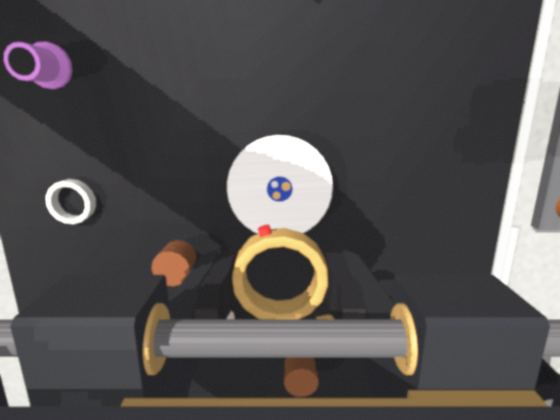

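```bash
python3 - <<'E'
from m import *
w=cap('wrist'); 
m,s=blob(w,(262,172,298,205),(105,80,30),(140,255,255)); print(s,circ(w,m,18))
m,s=blob(w,(215,125,345,245),(0,0,130),(180,60,255)); h=hullc(m);print(s)
for p in [(227.,186),(333.,186),(280,134.5)]: print(np.round(ray(w,*p,18),1))
E
```

```text
[267 177  25  24 285] (630.5425415039062, -162.9516143798828, 22.812652587890625)
[ 226  134  107  100 7858]
[ 582.9 -160.6   18. ]
[ 679.7 -160.4   18. ]
[ 631.2 -114.2   18. ]
```

Request:
send_rows:
  moves:
    - {"ax":0,"ay":0,"az":0,"tx":30,"ty":0,"tz":2,"gripper":-0.3}
    - {"ax":0,"ay":0,"az":0,"tx":40,"ty":0,"tz":0,"gripper":-0.3}
    - {"ax":0,"ay":0,"az":0,"tx":40,"ty":0,"tz":0,"gripper":-0.3}
    - {"ax":0,"ay":0,"az":0,"tx":30,"ty":0,"tz":0,"gripper":-0.3}
    - {"ax":0,"ay":0,"az":0,"tx":15,"ty":0,"tz":0,"gripper":-0.3}
    - {"ax":0,"ay":0,"az":0,"tx":5,"ty":0,"tz":0,"gripper":-0.3}
    - {"ax":0,"ay":0,"az":0,"tx":0,"ty":0,"tz":0,"gripper":-0.3}
    - {"ax":0,"ay":0,"az":0,"tx":0,"ty":0,"tz":0,"gripper":-0.3}

```text
time_s: 6.15
ee_pos: [631.9, -165.2, 29.5]
ee_rot: [0.501, 0.5, 0.499, -0.5]
ft_force: [0.7, 0.2, -0.4]
finger_gap: 0.464
```

Request:
send_rows:
  moves:
    - {"ax":0,"ay":0,"az":0,"tx":3,"ty":-1,"tz":-1,"gripper":-0.3}
    - {"ax":0,"ay":0,"az":0,"tx":2,"ty":0,"tz":0,"gripper":-0.3}
    - {"ax":0,"ay":0,"az":0,"tx":1,"ty":0,"tz":0,"gripper":-0.3}
    - {"ax":0,"ay":0,"az":0,"tx":1,"ty":0,"tz":0,"gripper":-0.3}
    - {"ax":0,"ay":0,"az":0,"tx":0,"ty":0,"tz":0,"gripper":-0.3}
    - {"ax":0,"ay":0,"az":0,"tx":0,"ty":0,"tz":0,"gripper":-0.3}

```text
time_s: 6.75
ee_pos: [630.1, -164.1, 20.9]
ee_rot: [0.5, 0.5, 0.5, -0.5]
ft_force: [-1.2, 0.0, 1.8]
finger_gap: 0.454
```

Force is about 2 N, so the ring has touched down. I'll release and lift.

Request:
send_rows:
  moves:
    - {"ax":0,"ay":0,"az":0,"tx":0,"ty":0,"tz":0,"gripper":0.05}
    - {"ax":0,"ay":0,"az":0,"tx":0,"ty":0,"tz":0,"gripper":0.2}
    - {"ax":0,"ay":0,"az":0,"tx":0,"ty":0,"tz":0,"gripper":0.5}
    - {"ax":0,"ay":0,"az":0,"tx":0,"ty":0,"tz":0,"gripper":0.5}
    - {"ax":0,"ay":0,"az":0,"tx":-10,"ty":0,"tz":0,"gripper":0.5}
    - {"ax":0,"ay":0,"az":0,"tx":-40,"ty":0,"tz":0,"gripper":0.5}
    - {"ax":0,"ay":0,"az":0,"tx":-50,"ty":0,"tz":0,"gripper":0.5}
    - {"ax":0,"ay":0,"az":0,"tx":-50,"ty":0,"tz":0,"gripper":0.5}

```text
time_s: 7.55
ee_pos: [629.7, -163.9, 173.2]
ee_rot: [0.5, 0.5, 0.5, -0.5]
ft_force: [0.4, -0.2, 0.7]
finger_gap: 0.747
```

```bash
python3 - <<'E'
from m import *
w=cap('wrist'); w=cap('wrist','w4'); s=bot.get_state(); print(s['time_s'],s['ee_pos'],s['finger_gap'])
m,st=blob(w,(100,0,460,300),(12,90,60),(32,255,255)); print(st,[np.round(circ(w,m,z),1) for z in (18,30)])
E
```

```text
7.65 [ 632.42088206 -164.95075126  179.33155862] 0.7503808079641975
[252 164  46  47 709] [array([ 630. , -165.7,   43.1]), array([ 630.1, -162.8,   41.4])]
```

View pics/w4.png

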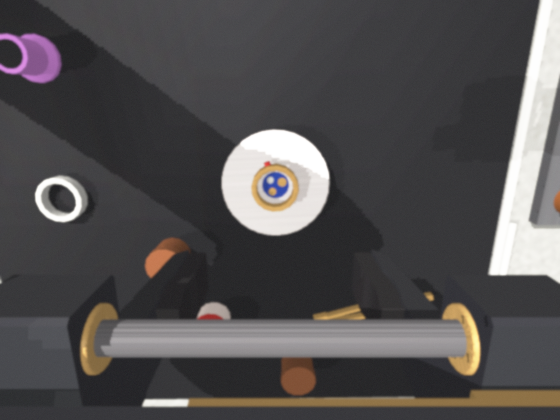

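Request:
send_rows:
  moves:
    - {"ax":0,"ay":0,"az":0,"tx":0,"ty":-20,"tz":-30,"gripper":0.5}
    - {"ax":0,"ay":0,"az":0,"tx":0,"ty":-25,"tz":-40,"gripper":0.5}
    - {"ax":0,"ay":0,"az":0,"tx":0,"ty":-25,"tz":-42,"gripper":0.5}
    - {"ax":0,"ay":0,"az":0,"tx":0,"ty":-25,"tz":-42,"gripper":0.5}
    - {"ax":0,"ay":0,"az":0,"tx":0,"ty":-25,"tz":-42,"gripper":0.5}
    - {"ax":0,"ay":0,"az":0,"tx":0,"ty":-25,"tz":-42,"gripper":0.5}
    - {"ax":0,"ay":0,"az":0,"tx":0,"ty":-25,"tz":-42,"gripper":0.5}
    - {"ax":0,"ay":0,"az":0,"tx":0,"ty":-25,"tz":-42,"gripper":0.5}

```text
time_s: 8.45
ee_pos: [433.7, 159.4, 171.1]
ee_rot: [0.5, 0.5, 0.5, -0.5]
ft_force: [1.2, 0.3, -0.5]
finger_gap: 0.751
```

Request:
send_rows:
  moves:
    - {"ax":0,"ay":0,"az":0,"tx":0,"ty":-5,"tz":-13,"gripper":0.2}
    - {"ax":0,"ay":0,"az":0,"tx":0,"ty":0,"tz":0,"gripper":0.2}
    - {"ax":0,"ay":0,"az":0,"tx":0,"ty":0,"tz":0,"gripper":0.2}
    - {"ax":0,"ay":0,"az":0,"tx":0,"ty":0,"tz":0,"gripper":0.2}

```text
time_s: 8.85
ee_pos: [430.6, 170.0, 170.7]
ee_rot: [0.5, 0.5, 0.5, -0.5]
ft_force: [0.2, 0.3, -0.4]
finger_gap: 0.6
```

```bash
python3 - <<'E'
from m import *
w=cap('wrist','w5'); s=bot.get_state(); print(s['time_s'],s['ee_pos'],s['finger_gap'])
m,st=blob(w,(100,0,460,300),(100,120,60),(125,255,255)); print(st,[np.round(circ(w,m,z),1) for z in (0,18)])
m,st=blob(w,(st[0],st[1],st[0]+st[2],st[1]+st[3]),(0,0,150),(180,80,255)); print(st,[np.round(circ(w,m,z),1) for z in (18,34)])
E
```

```text
8.9 [430.58276712 170.04519636 170.69028053] 0.6044271480883798
[ 241  146   81   80 4512] [array([431.8, 169.5,  75.4]), array([431.7, 173.8,  71.1])]
[270 178  24  26 479] [array([431.7, 170.5,  22.6]), array([431.7, 174.4,  21.4])]
```

View pics/w5.png

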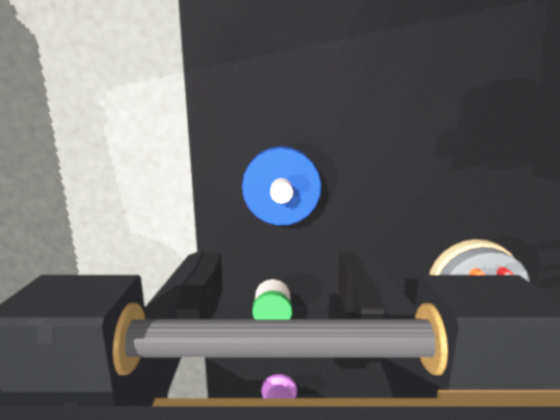

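Request:
send_rows:
  moves:
    - {"ax":0,"ay":0,"az":0,"tx":30,"ty":1,"tz":-3,"gripper":0.2}
    - {"ax":0,"ay":0,"az":0,"tx":40,"ty":0,"tz":0,"gripper":0.2}
    - {"ax":0,"ay":0,"az":0,"tx":35,"ty":0,"tz":0,"gripper":0.2}
    - {"ax":0,"ay":0,"az":0,"tx":20,"ty":0,"tz":0,"gripper":0.2}
    - {"ax":0,"ay":0,"az":0,"tx":10,"ty":0,"tz":0,"gripper":0.2}
    - {"ax":0,"ay":0,"az":0,"tx":0,"ty":0,"tz":0,"gripper":0.2}
    - {"ax":0,"ay":0,"az":0,"tx":0,"ty":0,"tz":0,"gripper":0.2}

```text
time_s: 9.6
ee_pos: [431.7, 173.8, 36.5]
ee_rot: [0.5, 0.5, 0.5, -0.5]
ft_force: [0.5, 0.3, 0.4]
finger_gap: 0.601
```

Request:
send_rows:
  moves:
    - {"ax":0,"ay":0,"az":0,"tx":9,"ty":0,"tz":0,"gripper":0.2}
    - {"ax":0,"ay":0,"az":0,"tx":6,"ty":0,"tz":0,"gripper":0}
    - {"ax":0,"ay":0,"az":0,"tx":0,"ty":0,"tz":0,"gripper":-0.4}
    - {"ax":0,"ay":0,"az":0,"tx":0,"ty":0,"tz":0,"gripper":-0.8}
    - {"ax":0,"ay":0,"az":0,"tx":0,"ty":0,"tz":0,"gripper":-0.8}
    - {"ax":0,"ay":0,"az":0,"tx":0,"ty":0,"tz":0,"gripper":-0.8}
    - {"ax":0,"ay":0,"az":0,"tx":0,"ty":0,"tz":0,"gripper":-0.8}
    - {"ax":0,"ay":0,"az":0,"tx":0,"ty":0,"tz":0,"gripper":-0.8}
  squeeze: 20

```text
time_s: 10.4
ee_pos: [431.2, 174.0, 20.9]
ee_rot: [0.5, 0.5, 0.5, -0.5]
ft_force: [-0.5, 1.0, 1.9]
finger_gap: 0.193
```

Request:
send_rows:
  moves:
    - {"ax":0,"ay":0,"az":0,"tx":-4,"ty":0,"tz":0,"gripper":-0.8}
    - {"ax":0,"ay":0,"az":0,"tx":-15,"ty":0,"tz":0,"gripper":-0.8}
    - {"ax":0,"ay":0,"az":0,"tx":-30,"ty":0,"tz":0,"gripper":-0.8}
    - {"ax":0,"ay":0,"az":0,"tx":-40,"ty":0,"tz":0,"gripper":-0.8}
    - {"ax":0,"ay":0,"az":0,"tx":-40,"ty":0,"tz":0,"gripper":-0.8}
    - {"ax":0,"ay":0,"az":0,"tx":-40,"ty":0,"tz":0,"gripper":-0.8}
    - {"ax":0,"ay":0,"az":0,"tx":0,"ty":0,"tz":0,"gripper":-0.8}
    - {"ax":0,"ay":0,"az":0,"tx":0,"ty":0,"tz":0,"gripper":-0.8}

```text
time_s: 11.2
ee_pos: [430.8, 174.0, 189.8]
ee_rot: [0.5, 0.5, 0.5, -0.5]
ft_force: [-0.2, -0.5, -1.6]
finger_gap: 0.194
```

```bash
python3 - <<'E'
from m import *
w=cap('wrist','w6'); s=bot.get_state(); print(s['time_s'],s['ee_pos'],s['finger_gap'])
E
```

```text
11.25 [430.42355165 173.89059264 188.81966283] 0.1936242267234213
```

View pics/w6.png

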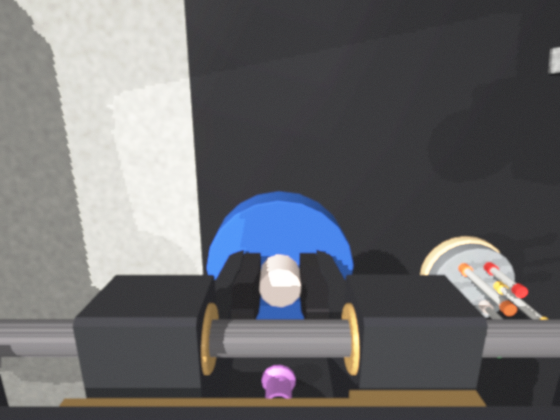

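```bash
python3 - <<'E'
from m import *
w=cap('wrist'); s=bot.get_state(); z=s['ee_pos'][2]; print(s['ee_pos'])
m,st=blob(w,(150,150,420,321),(100,120,40),(125,255,255)); print(st)
P=np.array([ray(w,u,v,z-3)[:2]-s['ee_pos'][:2] for u,v in hullc(m) if v<270])
A=np.c_[2*P,np.ones(len(P))]; sol=np.linalg.lstsq(A,(P**2).sum(1),rcond=None)[0]; print('top',sol[:2],2*np.sqrt(sol[2]+sol[0]**2+sol[1]**2))
E
```

```text
[430.29482478 173.86384765 188.40591171]
[ 206  191  148   89 7621]
top [-0.32455544  3.84863959] 65.63073126477622
```

Request:
send_rows:
  moves:
    - {"ax":0,"ay":0,"az":0,"tx":0,"ty":10,"tz":20,"gripper":-0.8}
    - {"ax":0,"ay":0,"az":0,"tx":0,"ty":20,"tz":35,"gripper":-0.8}
    - {"ax":0,"ay":0,"az":0,"tx":0,"ty":25,"tz":42,"gripper":-0.8}
    - {"ax":0,"ay":0,"az":0,"tx":0,"ty":25,"tz":42,"gripper":-0.8}
    - {"ax":0,"ay":0,"az":0,"tx":0,"ty":25,"tz":42,"gripper":-0.8}
    - {"ax":0,"ay":0,"az":0,"tx":0,"ty":25,"tz":42,"gripper":-0.8}
    - {"ax":0,"ay":0,"az":0,"tx":0,"ty":25,"tz":42,"gripper":-0.8}
    - {"ax":0,"ay":0,"az":0,"tx":0,"ty":23,"tz":36,"gripper":-0.8}

```text
time_s: 12.1
ee_pos: [609.2, -129.2, 187.6]
ee_rot: [0.499, 0.5, 0.501, -0.501]
ft_force: [1.2, 0.6, -0.9]
finger_gap: 0.192
```

Request:
send_rows:
  moves:
    - {"ax":0,"ay":0,"az":0,"tx":0,"ty":15,"tz":25,"gripper":-0.8}
    - {"ax":0,"ay":0,"az":0,"tx":0,"ty":7,"tz":11,"gripper":-0.8}
    - {"ax":0,"ay":0,"az":0,"tx":0,"ty":0,"tz":0,"gripper":-0.8}
    - {"ax":0,"ay":0,"az":0,"tx":0,"ty":0,"tz":0,"gripper":-0.8}
    - {"ax":0,"ay":0,"az":0,"tx":0,"ty":0,"tz":0,"gripper":-0.8}

```text
time_s: 12.6
ee_pos: [630.6, -162.0, 189.2]
ee_rot: [0.5, 0.5, 0.501, -0.5]
ft_force: [-0.3, 0.1, -1.4]
finger_gap: 0.192
```

```bash
python3 - <<'E'
from m import *
w=cap('wrist','w7'); s=bot.get_state(); print(s['time_s'],s['ee_pos'],s['finger_gap'],s['ee_rot'])
E
```

```text
12.65 [ 630.68647858 -161.99212404  189.58217801] 0.1940670995785267 [ 0.50001706  0.49970586  0.50047886 -0.49979786]
```

View pics/w7.png

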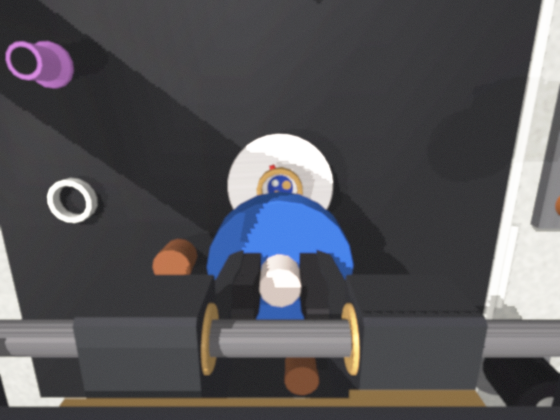

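```bash
python3 - <<'E'
from m import *
w=cap('wrist'); s=bot.get_state(); z=s['ee_pos'][2]
cv2.imwrite('pics/cr7.png',cv2.resize(w['frame'][185:315,200:360],None,fx=4,fy=4)[:,:,::-1])
for v,dz in((193,-21),(204,-3)): print(v,ray(w,280,v,z+dz)-s['ee_pos'])
E
```

```text
193 [ -0.12790151  31.86251132 -21.        ]
204 [-0.14489968 31.45352066 -3.        ]
```

View pics/cr7.png

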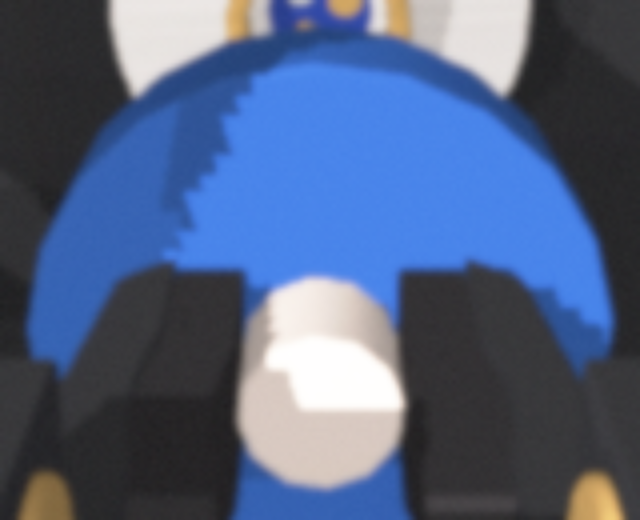

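Request:
send_rows:
  moves:
    - {"ax":0,"ay":0,"az":0,"tx":20,"ty":0,"tz":0,"gripper":-0.8}
    - {"ax":0,"ay":0,"az":0,"tx":35,"ty":0,"tz":0,"gripper":-0.8}
    - {"ax":0,"ay":0,"az":0,"tx":35,"ty":0,"tz":0,"gripper":-0.8}
    - {"ax":0,"ay":0,"az":0,"tx":20,"ty":0,"tz":0,"gripper":-0.8}
    - {"ax":0,"ay":0,"az":0,"tx":10,"ty":0,"tz":0,"gripper":-0.8}
    - {"ax":0,"ay":0,"az":0,"tx":5,"ty":0,"tz":0,"gripper":-0.8}
    - {"ax":0,"ay":0,"az":0,"tx":0,"ty":0,"tz":0,"gripper":-0.8}
    - {"ax":0,"ay":0,"az":0,"tx":0,"ty":0,"tz":0,"gripper":-0.8}

```text
time_s: 13.5
ee_pos: [631.5, -163.2, 66.0]
ee_rot: [0.501, 0.5, 0.499, -0.5]
ft_force: [-0.1, 0.2, -0.6]
finger_gap: 0.197
```

```bash
python3 - <<'E'
from m import *
w=cap('side','s8'); s=bot.get_state(); print(s['time_s'],s['ee_pos'])
cv2.imwrite('pics/s8c.png',cv2.resize(w['frame'][160:300,250:420],None,fx=4,fy=4)[:,:,::-1])
E
```

```text
13.55 [ 631.52703705 -163.17242315   65.98222171]
```

View pics/s8c.png

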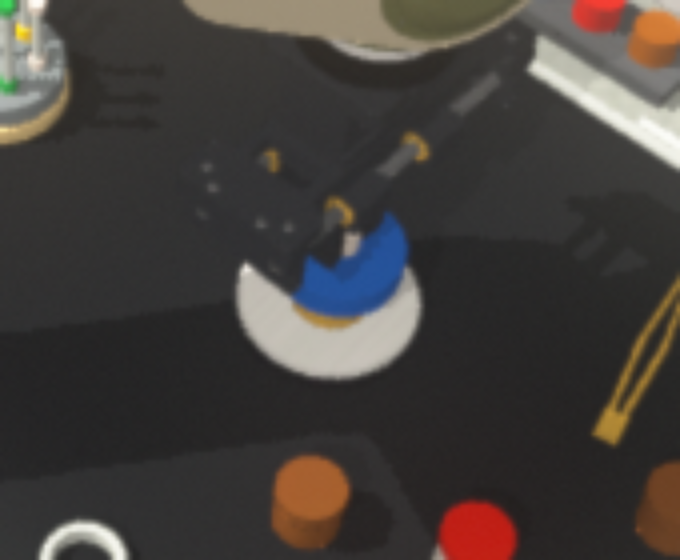

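Request:
send_rows:
  moves:
    - {"ax":0,"ay":0,"az":0,"tx":8,"ty":-1,"tz":-1.5,"gripper":-0.8}
    - {"ax":0,"ay":0,"az":0,"tx":6,"ty":0,"tz":0,"gripper":-0.8}
    - {"ax":0,"ay":0,"az":0,"tx":5,"ty":0,"tz":0,"gripper":-0.8}
    - {"ax":0,"ay":0,"az":0,"tx":3,"ty":0,"tz":0,"gripper":-0.8}
    - {"ax":0,"ay":0,"az":0,"tx":2,"ty":0,"tz":0,"gripper":-0.8}
    - {"ax":0,"ay":0,"az":0,"tx":0,"ty":0,"tz":0,"gripper":-0.8}
    - {"ax":0,"ay":0,"az":0,"tx":0,"ty":0,"tz":0,"gripper":-0.8}

```text
time_s: 14.25
ee_pos: [630.1, -161.6, 40.9]
ee_rot: [0.5, 0.5, 0.5, -0.5]
ft_force: [0.6, 0.5, -0.2]
finger_gap: 0.193
```

Request:
send_rows:
  moves:
    - {"ax":0,"ay":0,"az":0,"tx":1,"ty":0,"tz":0,"gripper":-0.8}
    - {"ax":0,"ay":0,"az":0,"tx":1,"ty":0,"tz":0,"gripper":-0.8}
    - {"ax":0,"ay":0,"az":0,"tx":0,"ty":0,"tz":0,"gripper":-0.8}
    - {"ax":0,"ay":0,"az":0,"tx":0,"ty":0,"tz":0,"gripper":-0.8}

```text
time_s: 14.65
ee_pos: [630.1, -161.6, 39.0]
ee_rot: [0.5, 0.5, 0.5, -0.5]
ft_force: [-1.2, 0.1, 1.8]
finger_gap: 0.198
```

Request:
send_rows:
  moves:
    - {"ax":0,"ay":0,"az":0,"tx":0.5,"ty":0,"tz":0,"gripper":-0.8}
    - {"ax":0,"ay":0,"az":0,"tx":0,"ty":0,"tz":0,"gripper":-0.5}
    - {"ax":0,"ay":0,"az":0,"tx":0,"ty":0,"tz":0,"gripper":-0.2}
    - {"ax":0,"ay":0,"az":0,"tx":0,"ty":0,"tz":0,"gripper":0}
    - {"ax":0,"ay":0,"az":0,"tx":-5,"ty":0,"tz":0,"gripper":0.2}
    - {"ax":0,"ay":0,"az":0,"tx":-30,"ty":0,"tz":0,"gripper":0.4}
    - {"ax":0,"ay":0,"az":0,"tx":-50,"ty":0,"tz":0,"gripper":0.5}
    - {"ax":0,"ay":0,"az":0,"tx":-50,"ty":0,"tz":0,"gripper":0.5}

```text
time_s: 15.45
ee_pos: [629.6, -161.4, 174.8]
ee_rot: [0.5, 0.5, 0.5, -0.5]
ft_force: [0.6, 0.0, 0.2]
finger_gap: 0.747
```

Request:
send_rows:
  moves:
    - {"ax":0,"ay":0,"az":0,"tx":-10,"ty":0,"tz":0,"gripper":0.5}
    - {"ax":0,"ay":0,"az":0,"tx":0,"ty":0,"tz":0,"gripper":0.5}
    - {"ax":0,"ay":0,"az":0,"tx":0,"ty":0,"tz":0,"gripper":0.5}

```text
time_s: 15.75
ee_pos: [629.4, -161.3, 181.5]
ee_rot: [0.499, 0.5, 0.501, -0.5]
ft_force: [-0.4, 0.3, -0.6]
finger_gap: 0.747
```

```bash
python3 - <<'E'
from m import *
w=cap('wrist','w9'); s=bot.get_state(); print(s['time_s'],s['ee_pos'],s['finger_gap'])
m,st=blob(w,(100,0,460,300),(100,120,40),(125,255,255)); print(st,[np.round(circ(w,m,z),1) for z in (18,36)])
for n,(x0,y0) in (('scene',(215,220)),('side',(280,180))):
    c=cap(n); cv2.imwrite('pics/'+n+'9.png',cv2.resize(c['frame'][y0:y0+90,x0:x0+100],None,fx=5,fy=5)[:,:,::-1])
E
python3 -c "
import cv2,numpy as np
cv2.imwrite('pics/c9.png',cv2.resize(np.hstack([cv2.imread('pics/scene9.png'),cv2.imread('pics/side9.png')]),(800,360)))"
```

```text
15.8 [ 629.2886829  -161.25651067  180.98705766] 0.7513429357978426
[ 243  154   77   77 4114] [array([ 630.4, -165.8,   71.2]), array([ 630.3, -161.3,   67.1])]
```

View pics/w9.png

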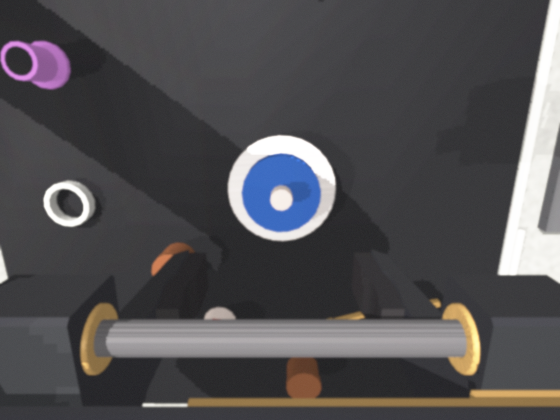

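View pics/c9.png

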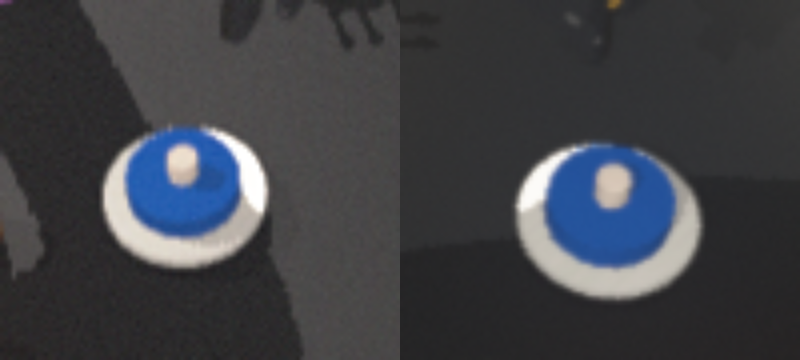

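Request:
send_rows:
  moves:
    - {"ax":0,"ay":0,"az":0,"tx":0,"ty":-30,"tz":-15,"gripper":0.5}
    - {"ax":0,"ay":0,"az":0,"tx":0,"ty":-40,"tz":-20,"gripper":0.5}
    - {"ax":0,"ay":0,"az":0,"tx":0,"ty":-40,"tz":-20,"gripper":0.5}
    - {"ax":0,"ay":0,"az":0,"tx":0,"ty":-40,"tz":-20,"gripper":0.5}
    - {"ax":0,"ay":0,"az":0,"tx":0,"ty":-40,"tz":-20,"gripper":0.5}
    - {"ax":0,"ay":0,"az":0,"tx":0,"ty":-10,"tz":-8,"gripper":0.5}
    - {"ax":0,"ay":0,"az":0,"tx":0,"ty":0,"tz":0,"gripper":0.5}
    - {"ax":0,"ay":0,"az":0,"tx":0,"ty":0,"tz":0,"gripper":0.5}

```text
time_s: 16.7
ee_pos: [431.0, -59.1, 183.2]
ee_rot: [0.5, 0.5, 0.5, -0.5]
ft_force: [-0.8, 0.0, 0.3]
finger_gap: 0.749
```

```bash
python3 - <<'E'
from m import *
w=cap('wrist','w10'); s=bot.get_state(); print(s['time_s'],s['ee_pos'],s['finger_gap'])
m,st=blob(w,(180,80,400,300),(130,40,50),(165,255,255)); print(st,[np.round(circ(w,m,z),1) for z in (0,36)])
E
```

```text
16.75 [431.1111254  -59.20819928 183.10079366] 0.7503458599320095
[ 256  160   44   48 1309] [array([429. , -59.5,  46.3]), array([429.2, -51.4,  41.3])]
```

View pics/w10.png

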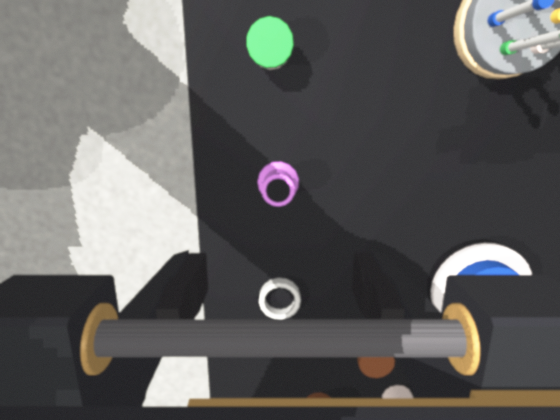

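```bash
python3 - <<'E'
from m import *
w=cap('wrist')
print(ray(w,278.5,190.5,36),ray(w,278.5,160.5,0)-[0,19,0],ray(w,278.5,161,3)-[0,19,0])
m,st=blob(w,(450,0,545,85),(0,0,110),(180,80,255)); print(st)
E
```

```text
[430.07499524 -57.21633725  36.        ] [430.01498341 -56.29580931   0.        ] [430.02168137 -56.28471715   3.        ]
[ 453    0   92   78 5775]
```

Request:
send_rows:
  moves:
    - {"ax":0,"ay":0,"az":0,"tx":30,"ty":-1,"tz":-2,"gripper":0.5}
    - {"ax":0,"ay":0,"az":0,"tx":40,"ty":0,"tz":0,"gripper":0.5}
    - {"ax":0,"ay":0,"az":0,"tx":40,"ty":0,"tz":0,"gripper":0.5}
    - {"ax":0,"ay":0,"az":0,"tx":25,"ty":0,"tz":0,"gripper":0.5}
    - {"ax":0,"ay":0,"az":0,"tx":15,"ty":0,"tz":0,"gripper":0.5}
    - {"ax":0,"ay":0,"az":0,"tx":5,"ty":0,"tz":0,"gripper":0.5}
    - {"ax":0,"ay":0,"az":0,"tx":0,"ty":0,"tz":0,"gripper":0.5}
    - {"ax":0,"ay":0,"az":0,"tx":0,"ty":0,"tz":0,"gripper":0.5}

```text
time_s: 17.6
ee_pos: [429.7, -56.9, 28.8]
ee_rot: [0.5, 0.5, 0.5, -0.5]
ft_force: [-0.1, -0.6, 0.9]
finger_gap: 0.752
```

Request:
send_rows:
  moves:
    - {"ax":0,"ay":0,"az":0,"tx":9,"ty":0,"tz":0,"gripper":0.5}
    - {"ax":0,"ay":0,"az":0,"tx":6,"ty":0,"tz":0,"gripper":0.2}
    - {"ax":0,"ay":0,"az":0,"tx":0,"ty":0,"tz":0,"gripper":-0.2}
    - {"ax":0,"ay":0,"az":0,"tx":0,"ty":0,"tz":0,"gripper":-0.6}
    - {"ax":0,"ay":0,"az":0,"tx":0,"ty":0,"tz":0,"gripper":-0.6}
    - {"ax":0,"ay":0,"az":0,"tx":0,"ty":0,"tz":0,"gripper":-0.6}
    - {"ax":0,"ay":0,"az":0,"tx":0,"ty":0,"tz":0,"gripper":-0.6}
  squeeze: 15

```text
time_s: 18.3
ee_pos: [429.1, -56.6, 13.4]
ee_rot: [0.5, 0.5, 0.5, -0.5]
ft_force: [0.1, 0.2, 0.7]
finger_gap: 0.31
```

Request:
send_rows:
  moves:
    - {"ax":0,"ay":0,"az":0,"tx":-4,"ty":0,"tz":0,"gripper":-0.6}
    - {"ax":0,"ay":0,"az":0,"tx":-15,"ty":0,"tz":0,"gripper":-0.6}
    - {"ax":0,"ay":0,"az":0,"tx":-35,"ty":0,"tz":0,"gripper":-0.6}
    - {"ax":0,"ay":0,"az":0,"tx":-40,"ty":0,"tz":0,"gripper":-0.6}
    - {"ax":0,"ay":0,"az":0,"tx":-40,"ty":0,"tz":0,"gripper":-0.6}
    - {"ax":0,"ay":0,"az":0,"tx":-40,"ty":0,"tz":0,"gripper":-0.6}
    - {"ax":0,"ay":0,"az":0,"tx":0,"ty":0,"tz":0,"gripper":-0.6}

```text
time_s: 19.0
ee_pos: [430.8, -57.2, 191.9]
ee_rot: [0.503, 0.501, 0.497, -0.499]
ft_force: [0.5, -0.3, -1.2]
finger_gap: 0.309
```

```bash
python3 - <<'E'
from m import *
w=cap('wrist','w11'); s=bot.get_state(); print(s['time_s'],s['ee_pos'],s['finger_gap'])
E
```

```text
19.05 [429.72982734 -56.77185239 189.13639967] 0.3107333936030415
```

View pics/w11.png

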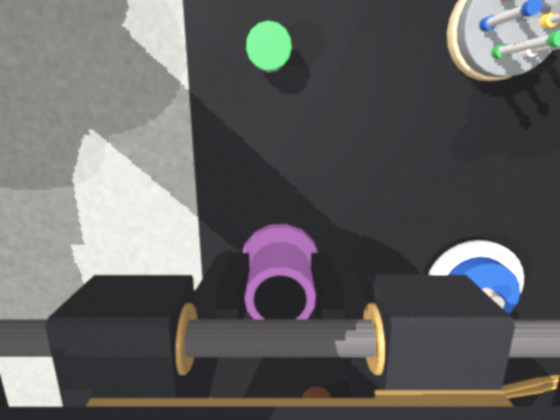

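Request:
send_rows:
  moves:
    - {"ax":0,"ay":0,"az":0,"tx":0,"ty":20,"tz":-1,"gripper":-0.6}
    - {"ax":0,"ay":0,"az":0,"tx":0,"ty":35,"tz":-2,"gripper":-0.6}
    - {"ax":0,"ay":0,"az":0,"tx":0,"ty":40,"tz":-2,"gripper":-0.6}
    - {"ax":0,"ay":0,"az":0,"tx":0,"ty":40,"tz":-3,"gripper":-0.6}
    - {"ax":0,"ay":0,"az":0,"tx":0,"ty":35,"tz":-2,"gripper":-0.6}
    - {"ax":0,"ay":0,"az":0,"tx":0,"ty":18,"tz":-2,"gripper":-0.6}
    - {"ax":0,"ay":0,"az":0,"tx":0,"ty":6,"tz":0,"gripper":-0.6}
    - {"ax":0,"ay":0,"az":0,"tx":0,"ty":0,"tz":0,"gripper":-0.6}

```text
time_s: 19.85
ee_pos: [622.6, -44.5, 185.7]
ee_rot: [0.499, 0.5, 0.501, -0.5]
ft_force: [0.4, -0.3, -0.5]
finger_gap: 0.308
```

```bash
python3 - <<'E'
from m import *
w=cap('wrist');w=cap('wrist','w12'); s=bot.get_state(); print(s['time_s'],s['ee_pos'],s['finger_gap'])
E
```

```text
19.95 [622.12150862 -44.55021243 186.70039706] 0.31292342195167155
```

View pics/w12.png

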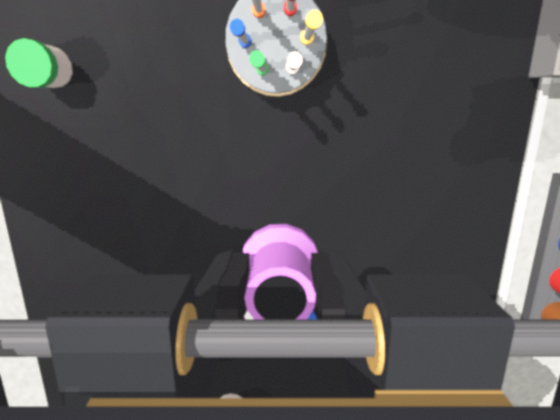

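```bash
python3 - <<'E'
from m import *
w=cap('wrist')
print('x',ray(w,225.5,42,28),ray(w,327,42,28),'bottom edge z28',ray(w,277,90.5,28),'z0',ray(w,277,96,0))
E
```

```text
x [579.12781611  74.9743275   28.        ] [659.11799036  74.96967715  28.        ] bottom edge z28 [619.6404479   38.65373333  28.        ] z0 [619.40984677  34.82417623   0.        ]
```

Request:
send_rows:
  moves:
    - {"ax":0,"ay":0,"az":0,"tx":30,"ty":2,"tz":-1,"gripper":-0.6}
    - {"ax":0,"ay":0,"az":0,"tx":40,"ty":0,"tz":0,"gripper":-0.6}
    - {"ax":0,"ay":0,"az":0,"tx":40,"ty":0,"tz":0,"gripper":-0.6}
    - {"ax":0,"ay":0,"az":0,"tx":25,"ty":0,"tz":0,"gripper":-0.6}
    - {"ax":0,"ay":0,"az":0,"tx":15,"ty":0,"tz":0,"gripper":-0.6}
    - {"ax":0,"ay":0,"az":0,"tx":6,"ty":0,"tz":0,"gripper":-0.6}
    - {"ax":0,"ay":0,"az":0,"tx":0,"ty":0,"tz":0,"gripper":-0.6}
    - {"ax":0,"ay":0,"az":0,"tx":0,"ty":0,"tz":0,"gripper":-0.6}

```text
time_s: 20.8
ee_pos: [625.7, -43.7, 32.7]
ee_rot: [0.501, 0.5, 0.499, -0.5]
ft_force: [0.2, -0.1, -0.4]
finger_gap: 0.312
```

Request:
send_rows:
  moves:
    - {"ax":0,"ay":0,"az":0,"tx":8,"ty":0,"tz":0,"gripper":-0.6}
    - {"ax":0,"ay":0,"az":0,"tx":5,"ty":0,"tz":0,"gripper":-0.6}
    - {"ax":0,"ay":0,"az":0,"tx":3,"ty":0,"tz":0,"gripper":-0.6}
    - {"ax":0,"ay":0,"az":0,"tx":0,"ty":0,"tz":0,"gripper":-0.6}
    - {"ax":0,"ay":0,"az":0,"tx":0,"ty":0,"tz":0,"gripper":-0.6}

```text
time_s: 21.3
ee_pos: [625.0, -43.5, 15.3]
ee_rot: [0.5, 0.5, 0.5, -0.5]
ft_force: [-0.1, 0.2, -0.5]
finger_gap: 0.314
```

Request:
send_rows:
  moves:
    - {"ax":0,"ay":0,"az":0,"tx":1,"ty":0,"tz":0,"gripper":-0.6}
    - {"ax":0,"ay":0,"az":0,"tx":1,"ty":0,"tz":0,"gripper":-0.6}
    - {"ax":0,"ay":0,"az":0,"tx":0,"ty":0,"tz":0,"gripper":-0.6}
    - {"ax":0,"ay":0,"az":0,"tx":0,"ty":0,"tz":0,"gripper":-0.6}

```text
time_s: 21.7
ee_pos: [625.1, -43.5, 13.4]
ee_rot: [0.5, 0.5, 0.5, -0.5]
ft_force: [-0.8, 1.2, 2.0]
finger_gap: 0.31
```

Contact again. I'll release, rise, and go to the red pot.

Request:
send_rows:
  moves:
    - {"ax":0,"ay":0,"az":0,"tx":0,"ty":0,"tz":0,"gripper":-0.3}
    - {"ax":0,"ay":0,"az":0,"tx":0,"ty":0,"tz":0,"gripper":0}
    - {"ax":0,"ay":0,"az":0,"tx":0,"ty":0,"tz":0,"gripper":0.3}
    - {"ax":0,"ay":0,"az":0,"tx":-5,"ty":0,"tz":0,"gripper":0.4}
    - {"ax":0,"ay":0,"az":0,"tx":-30,"ty":0,"tz":0,"gripper":0.5}
    - {"ax":0,"ay":0,"az":0,"tx":-45,"ty":0,"tz":0,"gripper":0.5}
    - {"ax":0,"ay":0,"az":0,"tx":-45,"ty":0,"tz":0,"gripper":0.5}
    - {"ax":0,"ay":0,"az":0,"tx":-45,"ty":0,"tz":0,"gripper":0.5}

```text
time_s: 22.5
ee_pos: [624.7, -43.4, 185.5]
ee_rot: [0.5, 0.5, 0.5, -0.5]
ft_force: [0.0, 1.1, 0.3]
finger_gap: 0.745
```

Request:
send_rows:
  moves:
    - {"ax":0,"ay":0,"az":0,"tx":0,"ty":-5,"tz":30,"gripper":0.5}
    - {"ax":0,"ay":0,"az":0,"tx":0,"ty":-10,"tz":45,"gripper":0.5}
    - {"ax":0,"ay":0,"az":0,"tx":0,"ty":-10,"tz":45,"gripper":0.5}
    - {"ax":0,"ay":0,"az":0,"tx":0,"ty":-10,"tz":45,"gripper":0.5}
    - {"ax":0,"ay":0,"az":0,"tx":0,"ty":-10,"tz":45,"gripper":0.5}
    - {"ax":0,"ay":0,"az":0,"tx":0,"ty":-10,"tz":40,"gripper":0.5}
    - {"ax":0,"ay":0,"az":0,"tx":0,"ty":-6,"tz":15,"gripper":0.5}
    - {"ax":0,"ay":0,"az":0,"tx":0,"ty":0,"tz":0,"gripper":0.5}

```text
time_s: 23.3
ee_pos: [563.3, -309.9, 183.2]
ee_rot: [-0.499, -0.501, -0.499, 0.501]
ft_force: [-0.4, 0.4, 0.0]
finger_gap: 0.753
```

Request:
send_rows:
  moves:
    - {"ax":0,"ay":0,"az":0,"tx":0,"ty":0,"tz":0,"gripper":0.5}
    - {"ax":0,"ay":0,"az":0,"tx":0,"ty":0,"tz":0,"gripper":0.5}

```text
time_s: 23.5
ee_pos: [564.7, -306.7, 183.5]
ee_rot: [0.5, 0.5, 0.501, -0.499]
ft_force: [-0.4, 0.5, 0.8]
finger_gap: 0.747
```

```bash
python3 - <<'E'
from m import *
w=cap('wrist','w13'); s=bot.get_state(); print(s['time_s'],s['ee_pos'],s['finger_gap'])
m,st=blob(w,(180,80,400,300),(0,150,100),(6,255,255)); print(st,[np.round(circ(w,m,z),1) for z in (22,32)])
c=cap('side','s13'); 
E
```

```text
23.55 [ 564.67257032 -306.80976716  183.43239085] 0.7448440082257289
[ 260  175   42   40 1332] [array([ 565.1, -311.8,   37.9]), array([ 565.1, -309.2,   36.7])]
```

View pics/w13.png

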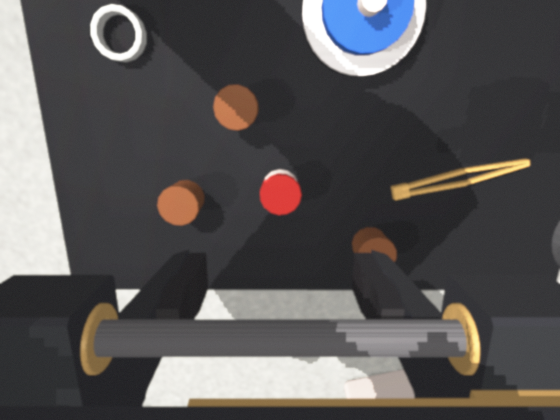

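View pics/s13.png

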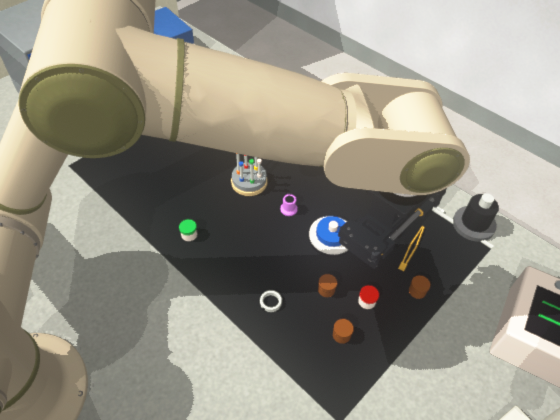

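The loupe is upright at (289,206) in the side view. The red pot is at (280,195) in the wrist view, and the brown look-alikes are well clear of the fingers.

Request:
send_rows:
  moves:
    - {"ax":0,"ay":0,"az":0,"tx":30,"ty":0,"tz":2,"gripper":0.5}
    - {"ax":0,"ay":0,"az":0,"tx":40,"ty":0,"tz":0,"gripper":0.5}
    - {"ax":0,"ay":0,"az":0,"tx":40,"ty":0,"tz":0,"gripper":0.5}
    - {"ax":0,"ay":0,"az":0,"tx":25,"ty":0,"tz":0,"gripper":0.5}
    - {"ax":0,"ay":0,"az":0,"tx":10,"ty":0,"tz":0,"gripper":0.5}
    - {"ax":0,"ay":0,"az":0,"tx":5,"ty":0,"tz":0,"gripper":0.5}
    - {"ax":0,"ay":0,"az":0,"tx":0,"ty":0,"tz":0,"gripper":0.5}
    - {"ax":0,"ay":0,"az":0,"tx":0,"ty":0,"tz":0,"gripper":0.5}

```text
time_s: 24.4
ee_pos: [564.7, -310.8, 34.8]
ee_rot: [0.501, 0.5, 0.499, -0.5]
ft_force: [-0.2, -0.8, -0.1]
finger_gap: 0.748
```

Request:
send_rows:
  moves:
    - {"ax":0,"ay":0,"az":0,"tx":15,"ty":0,"tz":-1,"gripper":0.5}
    - {"ax":0,"ay":0,"az":0,"tx":8,"ty":0,"tz":0,"gripper":0.3}
    - {"ax":0,"ay":0,"az":0,"tx":0,"ty":0,"tz":0,"gripper":0}
    - {"ax":0,"ay":0,"az":0,"tx":0,"ty":0,"tz":0,"gripper":-0.4}
    - {"ax":0,"ay":0,"az":0,"tx":0,"ty":0,"tz":0,"gripper":-0.4}
    - {"ax":0,"ay":0,"az":0,"tx":0,"ty":0,"tz":0,"gripper":-0.4}
    - {"ax":0,"ay":0,"az":0,"tx":0,"ty":0,"tz":0,"gripper":-0.4}
  squeeze: 15

```text
time_s: 25.1
ee_pos: [564.1, -309.6, 10.5]
ee_rot: [0.5, 0.5, 0.5, -0.5]
ft_force: [0.5, -0.3, 0.8]
finger_gap: 0.396
```

Request:
send_rows:
  moves:
    - {"ax":0,"ay":0,"az":0,"tx":-4,"ty":0,"tz":0,"gripper":-0.4}
    - {"ax":0,"ay":0,"az":0,"tx":-15,"ty":0,"tz":0,"gripper":-0.4}
    - {"ax":0,"ay":0,"az":0,"tx":-35,"ty":0,"tz":0,"gripper":-0.4}
    - {"ax":0,"ay":0,"az":0,"tx":-40,"ty":0,"tz":0,"gripper":-0.4}
    - {"ax":0,"ay":0,"az":0,"tx":-40,"ty":0,"tz":0,"gripper":-0.4}
    - {"ax":0,"ay":0,"az":0,"tx":-40,"ty":0,"tz":0,"gripper":-0.4}
    - {"ax":0,"ay":0,"az":0,"tx":0,"ty":0,"tz":0,"gripper":-0.4}

```text
time_s: 25.8
ee_pos: [565.6, -310.7, 191.8]
ee_rot: [0.504, 0.5, 0.496, -0.5]
ft_force: [0.5, 0.4, 0.2]
finger_gap: 0.395
```

```bash
python3 - <<'E'
from m import *
w=cap('wrist','w14'); s=bot.get_state(); print(s['time_s'],s['ee_pos'],s['finger_gap'])
E
```

```text
25.85 [ 564.7825577  -310.03228642  188.16100234] 0.39317328241795374
```

View pics/w14.png

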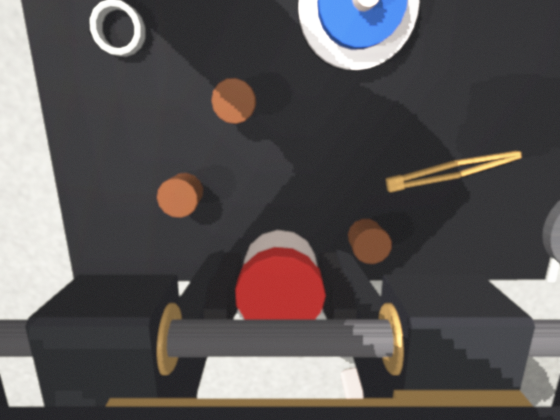

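Request:
send_rows:
  moves:
    - {"ax":0,"ay":0,"az":0,"tx":0,"ty":10,"tz":-20,"gripper":-0.4}
    - {"ax":0,"ay":0,"az":0,"tx":0,"ty":18,"tz":-40,"gripper":-0.4}
    - {"ax":0,"ay":0,"az":0,"tx":0,"ty":20,"tz":-44,"gripper":-0.4}
    - {"ax":0,"ay":0,"az":0,"tx":0,"ty":20,"tz":-44,"gripper":-0.4}
    - {"ax":0,"ay":0,"az":0,"tx":0,"ty":20,"tz":-44,"gripper":-0.4}
    - {"ax":0,"ay":0,"az":0,"tx":0,"ty":18,"tz":-40,"gripper":-0.4}
    - {"ax":0,"ay":0,"az":0,"tx":0,"ty":10,"tz":-25,"gripper":-0.4}
    - {"ax":0,"ay":0,"az":0,"tx":0,"ty":6,"tz":-13,"gripper":-0.4}

```text
time_s: 26.65
ee_pos: [686.1, -37.0, 183.2]
ee_rot: [0.5, 0.499, 0.501, -0.5]
ft_force: [-0.4, -0.8, -0.4]
finger_gap: 0.396
```

Request:
send_rows:
  moves:
    - {"ax":-5,"ay":0,"az":0,"tx":0,"ty":0,"tz":0,"gripper":-0.4}
    - {"ax":-8,"ay":0,"az":0,"tx":0,"ty":0,"tz":0,"gripper":-0.4}
    - {"ax":-8,"ay":0,"az":0,"tx":0,"ty":0,"tz":0,"gripper":-0.4}
    - {"ax":-8,"ay":0,"az":0,"tx":0,"ty":0,"tz":0,"gripper":-0.4}
    - {"ax":-8,"ay":0,"az":0,"tx":0,"ty":0,"tz":0,"gripper":-0.4}
    - {"ax":-8,"ay":0,"az":0,"tx":0,"ty":0,"tz":0,"gripper":-0.4}
    - {"ax":0,"ay":0,"az":0,"tx":0,"ty":0,"tz":0,"gripper":-0.4}
    - {"ax":0,"ay":0,"az":0,"tx":0,"ty":0,"tz":0,"gripper":-0.4}

```text
time_s: 27.45
ee_pos: [685.8, -40.1, 183.8]
ee_rot: [0.652, 0.272, 0.653, -0.272]
ft_force: [-1.0, -0.6, -0.9]
finger_gap: 0.396
```

```bash
python3 - <<'E'
from m import *
from scipy.spatial.transform import Rotation as Ro
w=cap('wrist','w15'); s=bot.get_state(); print(s['time_s'],s['ee_pos'],s['finger_gap'],s['joints'])
M=Ro.from_quat(s['ee_rot'],scalar_first=True).as_matrix(); print(np.round(M,3))
m,st=blob(w,(0,0,560,320),(130,40,50),(165,255,255)); print(st)
P=s['ee_pos']; print('to (687,-40):',M.T@(np.array([687,-40,P[2]])-P))
E
```

```text
27.5 [685.84452885 -40.00321133 183.98015745] 0.3965230981213071 [-2.28323735e-01  7.22425765e-01  1.00029941e+00 -1.12145149e-04
  1.41936283e+00 -1.00975666e+00]
[[-0.001  0.71   0.704]
 [ 0.     0.704 -0.71 ]
 [-1.    -0.    -0.   ]]
[205 118  47  46 897]
to (687,-40): [-5.86493700e-04  8.22522695e-01  8.11529404e-01]
```

View pics/w15.png

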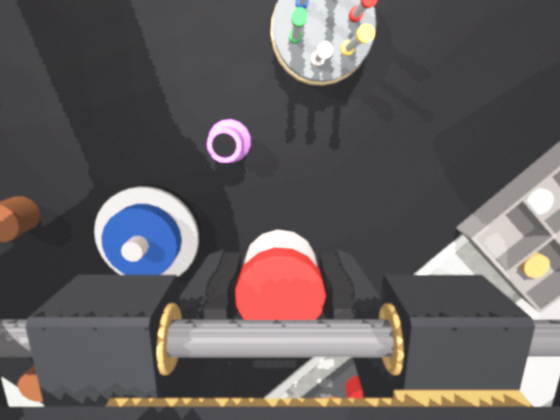

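```bash
python3 - <<'E'
from m import *
w=cap('wrist')
print(ray(w,224,145,36), ray(w,229.5,141.5,5), ray(w,323,32,28))
sc=cap('scene'); 
for p in [(412,180),(378,240),(400,190)]: print(ray(sc,*p,0), ray(sc,*p,40))
E
```

```text
[625.29403528 -43.46179538  36.        ] [625.80447862 -43.53461105   5.        ] [621.10204593  73.45411742  28.        ]
[862.18543802 318.5538288    0.        ] [866.3723092  271.96264838  40.        ]
[846.79639058  59.41247082   0.        ] [851.70112044  24.9095546   40.        ]
[843.43791233 262.52733345   0.        ] [848.49930638 218.549642    40.        ]
```

Request:
send_rows:
  moves:
    - {"ax":0,"ay":0,"az":0,"tx":30,"ty":0.5,"tz":0.5,"gripper":-0.4}
    - {"ax":0,"ay":0,"az":0,"tx":35,"ty":0,"tz":0,"gripper":-0.4}
    - {"ax":0,"ay":0,"az":0,"tx":35,"ty":0,"tz":0,"gripper":-0.4}
    - {"ax":0,"ay":0,"az":0,"tx":20,"ty":0,"tz":0,"gripper":-0.4}
    - {"ax":0,"ay":0,"az":0,"tx":10,"ty":0,"tz":0,"gripper":-0.4}
    - {"ax":0,"ay":0,"az":0,"tx":5,"ty":0,"tz":0,"gripper":-0.4}
    - {"ax":0,"ay":0,"az":0,"tx":0,"ty":0,"tz":0,"gripper":-0.4}
    - {"ax":0,"ay":0,"az":0,"tx":0,"ty":0,"tz":0,"gripper":-0.4}

```text
time_s: 28.4
ee_pos: [687.3, -39.7, 50.6]
ee_rot: [0.654, 0.271, 0.653, -0.271]
ft_force: [0.3, 0.8, -0.6]
finger_gap: 0.396
```

Loupe is confirmed at (625.5,-43.5). Continuing down.

Request:
send_rows:
  moves:
    - {"ax":0,"ay":0,"az":0,"tx":15,"ty":0,"tz":0,"gripper":-0.4}
    - {"ax":0,"ay":0,"az":0,"tx":12,"ty":0,"tz":0,"gripper":-0.4}
    - {"ax":0,"ay":0,"az":0,"tx":6,"ty":0,"tz":0,"gripper":-0.4}
    - {"ax":0,"ay":0,"az":0,"tx":3,"ty":0,"tz":0,"gripper":-0.4}
    - {"ax":0,"ay":0,"az":0,"tx":0,"ty":0,"tz":0,"gripper":-0.4}
    - {"ax":0,"ay":0,"az":0,"tx":0,"ty":0,"tz":0,"gripper":-0.4}

```text
time_s: 29.0
ee_pos: [687.0, -39.6, 13.6]
ee_rot: [0.654, 0.271, 0.653, -0.271]
ft_force: [-0.5, -0.0, -0.6]
finger_gap: 0.397
```

Request:
send_rows:
  moves:
    - {"ax":0,"ay":0,"az":0,"tx":1,"ty":0,"tz":0,"gripper":-0.4}
    - {"ax":0,"ay":0,"az":0,"tx":1,"ty":0,"tz":0,"gripper":-0.4}
    - {"ax":0,"ay":0,"az":0,"tx":1,"ty":0,"tz":0,"gripper":-0.4}
    - {"ax":0,"ay":0,"az":0,"tx":0,"ty":0,"tz":0,"gripper":-0.4}
    - {"ax":0,"ay":0,"az":0,"tx":0,"ty":0,"tz":0,"gripper":-0.4}

```text
time_s: 29.5
ee_pos: [686.8, -39.5, 10.5]
ee_rot: [0.653, 0.271, 0.653, -0.271]
ft_force: [-0.9, 0.6, 1.8]
finger_gap: 0.395
```

Request:
send_rows:
  moves:
    - {"ax":0,"ay":0,"az":0,"tx":0,"ty":0,"tz":0,"gripper":-0.1}
    - {"ax":0,"ay":0,"az":0,"tx":0,"ty":0,"tz":0,"gripper":0.1}
    - {"ax":0,"ay":0,"az":0,"tx":0,"ty":0,"tz":0,"gripper":0.2}
    - {"ax":0,"ay":0,"az":0,"tx":-5,"ty":0,"tz":0,"gripper":0.2}
    - {"ax":0,"ay":0,"az":0,"tx":-25,"ty":0,"tz":0,"gripper":0.2}
    - {"ax":0,"ay":0,"az":0,"tx":-45,"ty":0,"tz":0,"gripper":0.2}
    - {"ax":0,"ay":0,"az":0,"tx":-45,"ty":0,"tz":0,"gripper":0.2}
    - {"ax":0,"ay":0,"az":0,"tx":-45,"ty":0,"tz":0,"gripper":0.2}

```text
time_s: 30.3
ee_pos: [686.5, -39.5, 177.5]
ee_rot: [0.653, 0.271, 0.653, -0.271]
ft_force: [0.3, -0.0, 0.5]
finger_gap: 0.599
```

Request:
send_rows:
  moves:
    - {"ax":0,"ay":0,"az":0,"tx":-20,"ty":0,"tz":0,"gripper":0.2}
    - {"ax":0,"ay":0,"az":0,"tx":0,"ty":0,"tz":0,"gripper":0.2}
    - {"ax":0,"ay":0,"az":0,"tx":0,"ty":0,"tz":0,"gripper":0.2}
    - {"ax":0,"ay":0,"az":0,"tx":0,"ty":0,"tz":0,"gripper":0.2}

```text
time_s: 30.7
ee_pos: [686.1, -39.4, 193.1]
ee_rot: [0.652, 0.27, 0.654, -0.271]
ft_force: [0.5, 0.2, 0.2]
finger_gap: 0.602
```

```bash
python3 - <<'E'
from m import *
w=cap('wrist','w16'); s=bot.get_state(); print(s['time_s'],s['ee_pos'],s['finger_gap'],s['ft_force'])
m,st=blob(w,(150,80,420,300),(0,150,100),(6,255,255)); print(st,[np.round(circ(w,m,z),1) for z in (22,32)])
c=cap('side','s16'); cap('scene','sc16')
E
```

```text
30.75 [686.17581037 -39.40586299 193.19409633] 0.5974724941518738 [0.13230722 0.90385899 0.28061407]
[260 177  42  33 193] [array([688.9, -40.9,  38.6]), array([687.2, -39.2,  37.4])]
```

View pics/w16.png

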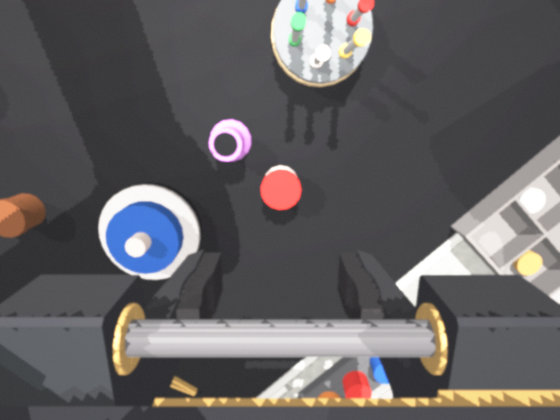

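View pics/s16.png

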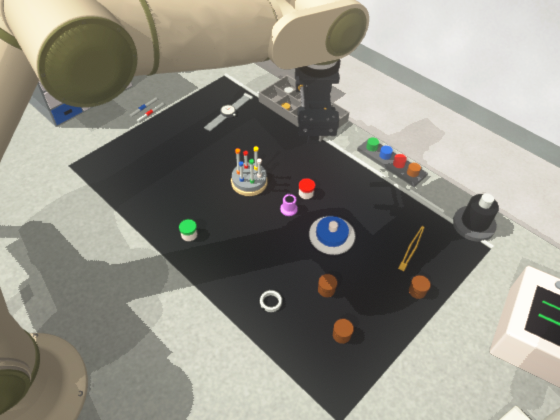

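View pics/sc16.png

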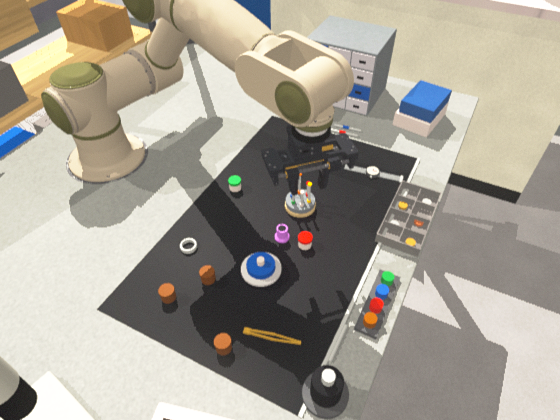

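```bash
python3 - <<'E'
from station import bot
print(bot.close_job())
E
```

```text
the job is handed in; nothing more can be done
None
```

I placed all four pieces and handed the job in at about 31 s of the 96 s allowed; no verdict is reported.

**What I did:** I laid the brass ring on the holder around the blue movement and set the dust cover over it by its knob. I then stood the loupe midway between holder and stand, and the red-lidded pot behind it. Each piece was lowered until the force reading rose to about 2 N, then released.

**Last checks (mm), with the holder measured at about (630.5, −163):**

| Piece | Measured position | How it sits |
|---|---|---|
| Ring | about (630, −163), measured before the cover went on | within about 1 mm of the holder's centre |
| Cover | about (630.3, −162) | flat, within about 2 mm of the centre |
| Loupe | (625.5, −43.5) | upright, about 1 mm from the midpoint |
| Red pot | (687, −39.5) | upright, about 62 mm from the loupe, behind it |

- **Bystanders:** the green pot, steel ring, watch and tweezers look unmoved in the final pictures. I did not re-measure their positions.
- **Less certain readings:** an early circle fit of the held cover put it nearly 4 mm off in y. It had mixed the cover's skirt in with its top, so I dropped it and used the rim edges. The stand's y varied between readings by a few mm (73 to 80); I used about 77, which matches the given 240 mm spacing.
- **Refused call:** my first move call was rejected for missing keys, and the arm did not move.

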